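# Close the storage jars and put them away

### The arm

A 7-joint arm with a two-finger parallel gripper is mounted at the origin on the work surface. World frame = base frame: x ahead of the robot, y to its left, z up, the work surface at z = 0. Lengths are in m, angles in rad, forces in N, time in s.
With the tool pointing down it reaches from about 0.4 to 0.85 m from the base axis. Payload 4.5 kg.
Tool frame: the origin (TCP) lies between the finger pads; the fingertips stand r.tip_reach ahead of it and the grasp point (between the pads) lies 3 mm ahead of it (r.tip_reach is the distance from the TCP to the fingertips, in m); z points along the fingers, y is the line along which they close (so a half turn about z gives the same grasp; the last joint's range is limited). The gripper opens to 88 mm and grips with 3 to 60 N. Pads are 18 mm wide; open, the fingers measure 123 mm over their backs; the gripper's body (75 mm by 187 mm) begins 45 mm behind the grasp point.
Start: joints at [-1.103, 0.689, -0.195, 1.565, 0.157, 0.902, -0.215], TCP at [0.263, 0.567, 0.229] pointing down, gripper open.
Joint ranges: [-3.01, 3.01], [-0.46, 2.08], [-1.47, 1.51], [0.13, 2.56], [-1, 4.14], [0.04, 2.09], [-2.66, 2.66]. Speed limits (rad/s): [2.57, 2.57, 3.14, 3.14, 3.14, 3.14, 3.14].

### API

Orientations are given as a unit quaternion [x, y, z, w].
In Python, from plant import r gives the robot as it stands.
- The arm moves only by the tool step_arm, never from a script. Its argument "motion" is a list of rows, each an object with "dp": the shift along the tool's x, y, z in mm, a list of three; "twist": the turn, a rotation vector about the tool's x, y, z in rad, a list of three; "hand": the opening, from -1 (shut) to 1 (fully open). In form: [{"dp": [dx, dy, dz], "twist": [rx, ry, rz], "hand": hand}, ...]. A call has 1 to 5 rows; each row is the pose to reach, as a shift and turn from the pose commanded when the call began, along the tool's axes at that moment; what a row does not reach only later rows make up. A row lasts 1/8 s, in which the tool goes at most 62.5 mm and 10.7 degrees, less where a joint would pass 70% of its speed; a pose out of reach is approached as far as the arm can. A call with a gripper value outside its range is refused whole. The fingers move at their own pace and stop on an object; "force" is the grip in N (left out, the last holds). Time passes only in rows, so rows that repeat a pose let the fingers close. It gives the time, the measured TCP pose, the force, the opening and the grip force at its end, in the units of the state.
- r.get_state(): the state, without advancing time (a new reading comes with each control period).
- r.snapshot(name): name is "scene" or "top" or "wrist"; returns a dict with "pixels" (480x640x3 uint8, red, green, blue), "depth" (480x640 float32, m along the optical axis (not along the pixel's ray), 0 where there is no reading), "fx", "fy", "cx", "cy" (pixels), "xyz" and "orientation" of the camera in the world; the wrist camera has in their place "mount" (4x4, takes a point from camera to tool coordinates, whose origin is the TCP and whose axes are the flange's). Camera axes: x right, y down, z forward; pixel columns grow to the right and rows downward; lengths in m; the calibration is good to about 2 mm. The wrist camera is an equidistant fisheye: a pixel r from the principal point sees the ray r / f radians off the axis. A picture is of the moment at which its call begins: read the wrist's pose just before it.
- r.finish_job(): hands the job in; it is judged then, once.
Trained networks look in the newest picture that a camera, given by its name, has taken for a name from the list of things; names that differ only in an ending like _2 or _b are one class to them, and where a whole thing is asked for, a point or a joint stands for the part that bears it (a point fixed in the world has none). Each returns a list of dicts, best first, with "score" (0 to 1); they miss things now and then, are a little off and sometimes report something else, mostly with a low value. They report only what shows in the picture. A call takes as long as a camera call. They do not tell look-alikes from the thing itself.
- r.search_frame(camera, thing): "at" ([x, y, z] in m, in the coordinates of the camera as it stood for that picture, good to about 4 mm: the middle of the surface that is visible of it).
The state is a dict: "clock": time; "q": joint angles; "qd": joint speeds; "joint_torque": joint torques, N m; "tool_pos": TCP position; "eef_rot": TCP orientation; "contact_force": force on the tool from outside, world axes, zero at the start; "moment": the same for the moment, N m; "opening": opening from 0.0 (shut) to 1.0 (fully open); "finger_force": force on a finger pad.
Only numpy, scipy, OpenCV 4.12 (cv2) and the standard library are available. Lean on these libraries where they do the work, as an engineer would, in place of code of your own. Each camera call takes 0.05 s, during which the arm holds its last target. There are 200 camera calls.

### The job

Baking is over and the white storage jars stand about the counter with their lids loose. Put every jar upright into its own cradle, the one whose label card pictures that jar (tall or short, narrow or wide), sitting flat on the cradle's floor, and see that each lid is screwed clockwise fully home. There may be three jars or four, and the salt shaker, egg cup and pepper mill among them are to stay standing where they are.

Things in the scene. Friction and masses are not known exactly. Their poses are not given: they have to be found in the camera images.
- jar_tall_narrow: white ceramic jar, tall and narrow: loose block, 56 mm along x, 56 mm along y, 110 mm high, about 0.35 kg; may be absent. Origin: centre of underside, z up. Grip the body across 56 mm, from above, below the lid. On top: captive bamboo twist lid, a disc 50 mm across, 6 mm thick, with an upright grip bar 14 mm thick, 50 mm long, 20 mm high (bar's top 136 mm above the jar's underside).
- lid_tall_narrow (a joint): twist lid of that jar, rad: 0 = fully home on its firm stop, bar along the jar's y; positive = loose (counter-clockwise from above), at most 2.8. It turns clockwise to close, never rises or comes off, and light friction (0.03 N m) holds it where left. Away from its cradle the jar may turn with the lid; in the cradle it turns at most about 7 degrees.
- grip_tall_narrow (a point): middle of that lid's grip bar (10 mm above the disc, 10 mm below the bar's top), on the turning axis; turns with the lid: y along the bar's 50 mm length, x across its 14 mm thickness
- slot_tall_narrow (a point): slot of the tall and narrow jar: centre of the inner floor (5 mm above the counter) of a fixed dark steel tray, inside 63 mm along x, 63 mm along y, walls 5 mm thick, tops 30 mm above the counter. x points from the tray to its white label card (70 x 56 mm, lower than 20 mm) with a black picture of the jar. The jar's y goes along the slot's y, either way round.
- jar_short_narrow: white ceramic jar, short and narrow: loose block, 56 mm along x, 56 mm along y, 70 mm high, about 0.35 kg; may be absent. Origin: centre of underside, z up. Grip the body across 56 mm, from above, below the lid. On top: captive bamboo twist lid, a disc 50 mm across, 6 mm thick, with an upright grip bar 14 mm thick, 50 mm long, 20 mm high (bar's top 96 mm above the jar's underside).
- lid_short_narrow (a joint): twist lid of that jar, rad: 0 = fully home on its firm stop, bar along the jar's y; positive = loose (counter-clockwise from above), at most 2.8. It turns clockwise to close, never rises or comes off, and light friction (0.03 N m) holds it where left. Away from its cradle the jar may turn with the lid; in the cradle it turns at most about 7 degrees.
- grip_short_narrow (a point): middle of that lid's grip bar (10 mm above the disc, 10 mm below the bar's top), on the turning axis; turns with the lid: y along the bar's 50 mm length, x across its 14 mm thickness
- slot_short_narrow (a point): slot of the short and narrow jar: centre of the inner floor (5 mm above the counter) of a fixed dark steel tray, inside 63 mm along x, 63 mm along y, walls 5 mm thick, tops 30 mm above the counter. x points from the tray to its white label card (70 x 56 mm, lower than 20 mm) with a black picture of the jar. The jar's y goes along the slot's y, either way round.
- jar_tall_wide: white ceramic jar, tall and wide: loose block, 56 mm along x, 90 mm along y, 110 mm high, about 0.35 kg; may be absent. Origin: centre of underside, z up. Grip the body across 56 mm, from above, below the lid. On top: captive bamboo twist lid, a disc 50 mm across, 6 mm thick, with an upright grip bar 14 mm thick, 50 mm long, 20 mm high (bar's top 136 mm above the jar's underside).
- lid_tall_wide (a joint): twist lid of that jar, rad: 0 = fully home on its firm stop, bar along the jar's y; positive = loose (counter-clockwise from above), at most 2.8. It turns clockwise to close, never rises or comes off, and light friction (0.03 N m) holds it where left. Away from its cradle the jar may turn with the lid; in the cradle it turns at most about 7 degrees.
- grip_tall_wide (a point): middle of that lid's grip bar (10 mm above the disc, 10 mm below the bar's top), on the turning axis; turns with the lid: y along the bar's 50 mm length, x across its 14 mm thickness
- slot_tall_wide (a point): slot of the tall and wide jar: centre of the inner floor (5 mm above the counter) of a fixed dark steel tray, inside 63 mm along x, 97 mm along y, walls 5 mm thick, tops 30 mm above the counter. x points from the tray to its white label card (70 x 56 mm, lower than 20 mm) with a black picture of the jar. The jar's y goes along the slot's y, either way round.
- jar_short_wide: white ceramic jar, short and wide: loose block, 56 mm along x, 90 mm along y, 70 mm high, about 0.35 kg; may be absent. Origin: centre of underside, z up. Grip the body across 56 mm, from above, below the lid. On top: captive bamboo twist lid, a disc 50 mm across, 6 mm thick, with an upright grip bar 14 mm thick, 50 mm long, 20 mm high (bar's top 96 mm above the jar's underside).
- lid_short_wide (a joint): twist lid of that jar, rad: 0 = fully home on its firm stop, bar along the jar's y; positive = loose (counter-clockwise from above), at most 2.8. It turns clockwise to close, never rises or comes off, and light friction (0.03 N m) holds it where left. Away from its cradle the jar may turn with the lid; in the cradle it turns at most about 7 degrees.
- grip_short_wide (a point): middle of that lid's grip bar (10 mm above the disc, 10 mm below the bar's top), on the turning axis; turns with the lid: y along the bar's 50 mm length, x across its 14 mm thickness
- slot_short_wide (a point): slot of the short and wide jar: centre of the inner floor (5 mm above the counter) of a fixed dark steel tray, inside 63 mm along x, 97 mm along y, walls 5 mm thick, tops 30 mm above the counter. x points from the tray to its white label card (70 x 56 mm, lower than 20 mm) with a black picture of the jar. The jar's y goes along the slot's y, either way round.
- salt_shaker: bystander: steel salt shaker, 42 mm across, 70 mm high, loose, upright; origin at the centre of its underside
- egg_cup: bystander: blue egg cup, 46 mm across, 60 mm high, loose, upright; origin at the centre of its underside
- pepper_mill: bystander: dark wooden pepper mill, 44 mm across, 105 mm high, loose, upright; origin at the centre of its underside
Mind the look-alikes: they are no part of the job. Leave any blue look-alike of the jar_tall_narrow alone. What is shaped like the part that bears slot_short_wide but blue is not meant.

How it is judged:
By the outcome, as a careful person would: the job done as asked, in the order asked, and still so for the second after the job is handed in, with the robot touching nothing.
Of jar_tall_narrow, jar_short_narrow, jar_tall_wide, jar_short_wide only 3 to 4 are there at a start; the rules pass over those that are not, and their reading is None.
At some moment in a run one of jar_short_narrow, jar_short_wide may be knocked a few centimetres aside while the robot is not near it.
It also fails if it takes over 210 s, if anything falls off the work surface, if the arm or the gripper's body presses on something with over 40 N, if the wrist force passes 120 N, or if a joint passes its speed limit or range.

## Working session

There is one attempt and no reset: what is moved stays moved. The work goes in short steps, Python scripts to look and compute and a tool call to move; the robot and the scene stay as the last step left them, time stands still between calls to the robot, and variables do not carry over. Pictures are saved under pics/ and viewed, at most 14 in all, crops included, and the job is handed in when it is done.

Besides the shell and the picture viewer there is one more tool, called by a JSON object that holds its "fn" and its "kwargs", one argument or row to a line. step_arm: Moves the arm, as the interface text tells. Its arguments: {"type":"object","properties":{"motion":{"type":"array"},"force":{"type":"number"}},"required":["motion"]}

```bash
mkdir -p pics; ls
python3 - <<'E'
from plant import r
import cv2,numpy as np
print(r.get_state()); print(r.tip_reach)
for n in("top","scene"):
    s=r.snapshot(n); cv2.imwrite(f"pics/{n}0.png",s["pixels"][:,:,::-1]); np.savez(f"{n}0.npz",**s)
    print(n,s["fx"],s["fy"],s["cx"],s["cy"],s["xyz"],s["orientation"])
    for t in ["tall_narrow","short_narrow","tall_wide","short_wide"]:
        for p in("jar_","slot_","grip_"):
            try: print(p+t,[(np.round(d["at"],3).tolist(),round(d["score"],2)) for d in r.search_frame(n,p+t)][:4])
            except Exception as e: print(p+t,e)
E
```

```text
pics
{'clock': 0.0, 'q': array([-1.10317146,  0.69000784, -0.19452185,  1.56634404,  0.15732714,
        0.90251647, -0.21505786]), 'qd': array([-0.00182028,  0.00075073, -0.00050304,  0.00043085,  0.0003722 ,
        0.00083928,  0.00027029]), 'joint_torque': array([ 4.91746014e-04, -5.27564156e+01, -1.26620583e+00, -1.53433979e+01,
       -5.24853403e-02,  6.46597429e-03,  1.71063621e-04]), 'tool_pos': array([0.26248814, 0.56648167, 0.22849538]), 'eef_rot': array([ 2.15142367e-01,  9.76582243e-01, -9.31438745e-04, -1.27092207e-04]), 'contact_force': array([-0.32458917,  0.78771863, -0.40128963]), 'moment': array([-0.00231392, -0.0009485 , -0.08432833]), 'finger_force': 0.0, 'opening': 1.0028609056738271}
0.022
top 474.65238351905947 474.65238351905947 323.24089126416663 239.12267576146138 [0.28438591 0.04667996 1.07482215] [ 0.70648281 -0.7024861   0.0530808  -0.06765913]
jar_tall_narrow [([-0.249, -0.005, 0.983], 0.73), ([-0.364, 0.023, 0.988], 0.69), ([0.279, -0.077, 1.028], 0.54), ([-0.043, 0.001, 1.017], 0.34)]
slot_tall_narrow [([-0.036, -0.219, 1.119], 0.87)]
grip_tall_narrow
[... 672 characters left out ...]
 [ 0.37051158  0.80289441 -0.41968915 -0.2047993 ]
jar_tall_narrow [([0.311, 0.163, 1.173], 0.85), ([0.207, 0.138, 1.208], 0.78)]
slot_tall_narrow []
grip_tall_narrow [([0.316, 0.125, 1.153], 0.73)]
jar_short_narrow [([-0.274, -0.089, 1.571], 0.82)]
slot_short_narrow [([-0.409, -0.001, 1.504], 0.62)]
grip_short_narrow [([-0.278, -0.122, 1.569], 0.57), ([-0.251, 0.116, 1.345], 0.57)]
jar_tall_wide [([-0.16, -0.027, 1.444], 0.69), ([-0.25, 0.116, 1.345], 0.36)]
slot_tall_wide [([-0.253, 0.115, 1.347], 0.87)]
grip_tall_wide []
jar_short_wide [([0.042, 0.068, 1.342], 0.73)]
slot_short_wide [([0.12, 0.246, 1.164], 0.9), ([0.371, 0.086, 1.395], 0.81)]
grip_short_wide [([0.044, 0.048, 1.34], 0.82)]
```

View pics/top0.png

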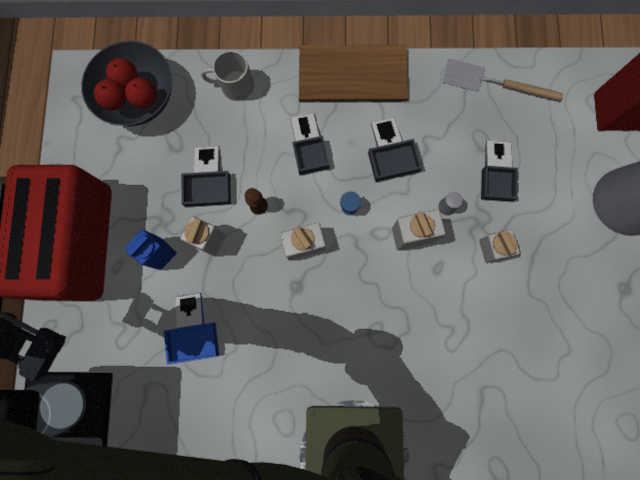

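View pics/scene0.png

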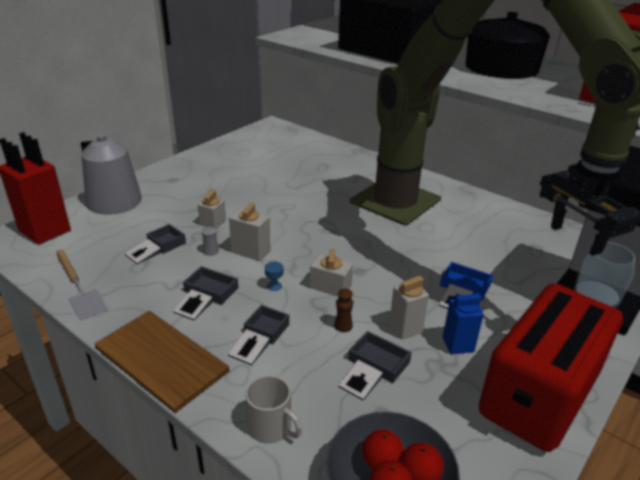

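The top view shows four jars with bamboo lids: tall narrow (197,234), short wide (302,240), tall wide (420,228) and short narrow (504,244). The steel trays are at (206,188), (311,155), (396,160) and (499,183). The blue jar (149,248) and blue tray (190,343) are decoys. Next I'll read the label cards and measure poses from depth.

```bash
cat > h.py <<'E'
import numpy as np,cv2
from scipy.spatial.transform import Rotation as R
def cloud(s):
    v,u=np.mgrid[0:480,0:640]; d=s["depth"].astype(float)
    P=np.stack([(u-s["cx"])/s["fx"]*d,(v-s["cy"])/s["fy"]*d,d],-1)
    W=P@R.from_quat(s["orientation"]).as_matrix().T+s["xyz"]; W[d==0]=np.nan
    return W
def rect(P):
    (c,(w,h),a)=cv2.minAreaRect((P[:,:2]*1000).astype(np.float32))
    if w<h: w,h,a=h,w,a+90
    return np.round([c[0],c[1],w,h],1),round((a+90)%180-90,1)   # a: direction of the long side, deg
def near(W,c,rad,z0,z1,m=None):
    k=(np.hypot(W[...,0]-c[0],W[...,1]-c[1])<rad)&(W[...,2]>z0)&(W[...,2]<z1)
    if m is not None:k&=m
    k=cv2.morphologyEx(k.astype(np.uint8),cv2.MORPH_OPEN,np.ones((2,2)))
    n,l,st,_=cv2.connectedComponentsWithStats(k)
    return W[l==1+np.argmax(st[1:,4])] if n>1 else W[:0].reshape(-1,3)
E
python3 - <<'E'
from h import *
s=dict(np.load("top0.npz"));W=cloud(s);px=s["pixels"].astype(int)
print("table z",np.nanmedian(W[270:330,400:500,2]))
for n,(u,v),h in[("TN",(197,234),.11),("SW",(302,240),.07),("TW",(420,228),.11),("SN",(504,244),.07)]:
    c=W[v,u]; print(n,np.round(c,3),"body",rect(near(W,c,.075,h-.012,h+.30)),"bar",rect(near(W,c,.05,h+.018,h+.04)), "disc+",rect(near(W,c,.05,h+.003,h+.04)), np.nanmax(near(W,c,.05,h+.01,h+.04)[:,2]))
dark=px.max(-1)<85
for n,(u,v) in[("SW",(206,188)),("TN",(311,155)),("TW",(396,160)),("SN",(499,183))]:
    c=W[v,u]; print("tray",n,np.round(c,3),"rim",rect(near(W,c,.075,.018,.05)),"floor",rect(near(W,c,.075,-.01,.013,dark)))
for n,(u,v) in[("salt",(453,202)),("egg",(350,203)),("mill",(254,196))]:
    c=W[v,u]; print(n,np.round(c,3),rect(near(W,c,.04,.04,.15)))
im=s["pixels"][:,:,::-1]
cv2.imwrite("pics/lab.png",np.hstack([cv2.resize(im[v-45:v+25,u-30:u+30],None,fx=3.3,fy=3.3,interpolation=cv2.INTER_CUBIC) for u,v in[(206,188),(311,155),(396,160),(499,183)]]))
E
```

```text
table z -0.00023353100127698756
TN [0.458 0.325 0.127] body (array([470.5, 345. ,  87.2,  53.9]), 65.3) bar (array([462.8, 330. ,  48.9,  17.6]), -23.5) disc+ (array([461.6, 327.8,  47.6,  45.2]), -78.8) 0.14040597099365026
SW [0.451 0.112 0.098] body (array([460.7, 110.8,  90.4,  64.7]), -72.6) bar (array([456.1, 111.1,  46.2,  15.1]), 34.0) disc+ (array([450. , 113.3,  43.6,  37.1]), 41.3) 0.10011715537164834
TW [ 0.473 -0.13   0.12 ] body (array([465.6, -93.9,  46.8,   0. ]), 15.4) bar (array([nan, nan,  0.,  0.]), 0.0) disc+ (array([ 477.4, -138.1,   50. ,   49.3]), -34.4) 0.13971612787817134
SN [ 0.446 -0.311  0.086] body (array([ 452.3, -331.9,   86.8,   56.3]), -74.7) bar (array([ 447.6, -322.5,   50.3,   26.7]), 25.7) disc+ (array([ 446.8, -332.1,   75.8,   52.7]), 81.5) 0.10030784974068008
tray SW [0.589 0.345 0.006] rim (array([582.8, 339.8, 104.2,  73.7]), -85.7) floor (array([582.9, 341.2,  96.5,  67.4]), -85.0)
tray TN [0.67  0.1   0.007] rim (array([668.5,  97.9,  81.5,  74.9]), 12.3) floor (array([664.6,  98.7,  66.3,  62. ]), 11.7)
tray TW [ 0.658 -0.1    0.006] rim (array([ 655.4, -100.1,  117.5,   77.7]), -75.1) floor (array([652.1, -96.4,  95.6,  67.8]), -76.7)
tray SN [ 0.603 -0.337  0.005] rim (array([ 584.2, -353.6,  115.4,   53.5]), -55.3) floor (array([ 596.7, -337.3,   72.5,   54. ]), -13.4)
salt [ 0.541 -0.213  0.066] (array([ 547.1, -229. ,   61.8,   26. ]), -67.2)
egg [0.54 0.01 0.06] (array([542.1,   1.1,  56.8,  30.6]), -58.9)
mill [0.545 0.215 0.101] (array([546.5, 218. ,  40.5,  33.1]), -53.7)
```

View pics/lab.png

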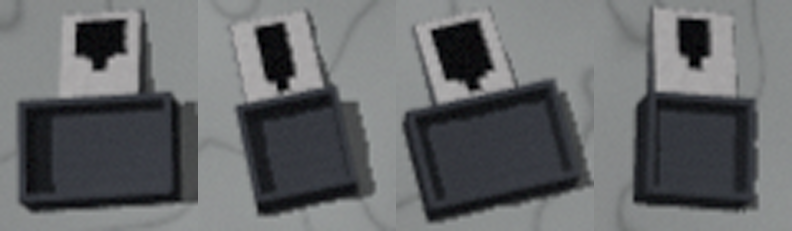

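The cards read, left to right: short wide, tall narrow, tall wide and short narrow. First I'll move above the tall narrow jar and refine with the wrist camera.

{"fn": "step_arm", "kwargs": {
  "motion": [
    {"dp": [-278,-131,-52],"twist": [0,0,0],"hand": 1},
    {"dp": [-278,-131,-52],"twist": [0,0,0],"hand": 1},
    {"dp": [-278,-131,-52],"twist": [0,0,0],"hand": 1},
    {"dp": [-278,-131,-52],"twist": [0,0,0],"hand": 1},
    {"dp": [-278,-131,-52],"twist": [0,0,0],"hand": 1}
  ]
}}

```text
clock: 1.92
tool_pos: [0.4611, 0.3298, 0.2819]
eef_rot: [0.215, 0.977, 0.0, 0.0]
contact_force: [0.6, 0.7, -1.3]
opening: 0.998
finger_force: 0.0
```

{"fn": "step_arm", "kwargs": {
  "motion": [
    {"dp": [0,0,0],"twist": [0,0,0],"hand": 1},
    {"dp": [0,0,0],"twist": [0,0,0],"hand": 1}
  ]
}}

```text
clock: 2.17
tool_pos: [0.4594, 0.332, 0.2814]
eef_rot: [0.215, 0.977, 0.0, -0.0]
contact_force: [-0.7, 0.5, 0.2]
opening: 1.001
finger_force: 0.0
```

```bash
cat >> h.py <<'E'
from plant import r
def wcloud(s,st):
    v,u=np.mgrid[0:480,0:640]; d=s["depth"].astype(float)
    a=(u-s["cx"])/s["fx"]; b=(v-s["cy"])/s["fy"]; th=np.hypot(a,b); k=np.tan(np.minimum(th,1.4))/np.maximum(th,1e-9)
    P=np.stack([a*k*d,b*k*d,d],-1)
    M=np.array(s["mount"]); P=P@M[:3,:3].T+M[:3,3]
    W=P@R.from_quat(st["eef_rot"]).as_matrix().T+st["tool_pos"]; W[d==0]=np.nan
    return W
def wrist(name=None):
    st=r.get_state(); s=r.snapshot("wrist")
    if name: cv2.imwrite(f"pics/{name}.png",s["pixels"][:,:,::-1])
    return s,wcloud(s,st),st
def yaw(st):
    y=R.from_quat(st["eef_rot"]).as_matrix()[:,1]; return np.degrees(np.arctan2(y[1],y[0]))
def go(x,y,z,ps=None):
    """mm, deg (direction of tool y, mod 180) -> dp, twist from the present pose, tool held down"""
    st=r.get_state(); Rc=R.from_quat(st["eef_rot"])
    c=yaw(st); t=c if ps is None else c+(ps-c+90)%180-90
    a=np.radians(t); Y=np.array([np.cos(a),np.sin(a),0]); Z=np.array([0,0,-1.]); X=np.cross(Y,Z)
    G=R.from_matrix(np.stack([X,Y,Z],1))
    print("dp",np.round(Rc.inv().apply(np.array([x,y,z])-st["tool_pos"]*1000),1),"tw",np.round((Rc.inv()*G).as_rotvec(),3),"yaw",round(c,1),"->",round(t,1),"q7",round(st["q"][6],2))
E
python3 - <<'E'
from h import *
s,W,st=wrist("w1"); print(st["tool_pos"],yaw(st),st["q"],st["clock"]); print(s["fx"],s["cx"],s["cy"],s["mount"])
np.savez("w1.npz",W=W,px=s["pixels"])
c=[.46,.33]
print(rect(near(W,c,.06,.095,.14)),rect(near(W,c,.05,.13,.15)),rect(near(W,c,.05,.113,.15)), np.nanmedian(near(W,c,.05,.13,.15)[:,2]))
E
```

```text
[0.45942174 0.33200896 0.28135935] 65.15010024904072 [-0.56399545  0.55274394 -0.23522062  1.67749521  0.15195729  0.92896863
  0.28050034] 2.175
371.64829954431775 313.3018673575239 242.75984355193614 [[ 2.25167634e-04 -9.54008582e-01 -2.99779209e-01  7.62917169e-02]
 [ 9.99999459e-01  5.19297953e-04 -9.01487438e-04  3.19086976e-05]
 [ 1.01570148e-03 -2.99778844e-01  9.54008183e-01 -1.55951208e-01]
 [ 0.00000000e+00  0.00000000e+00  0.00000000e+00  1.00000000e+00]]
(array([490. , 320.7,  99.6,  69.6]), -29.5) (array([489.5, 320.6,  99.5,  14.4]), -21.3) (array([489.8, 317.8,  96.3,  39.5]), -34.3) 0.13632752997621397
```

View pics/w1.png

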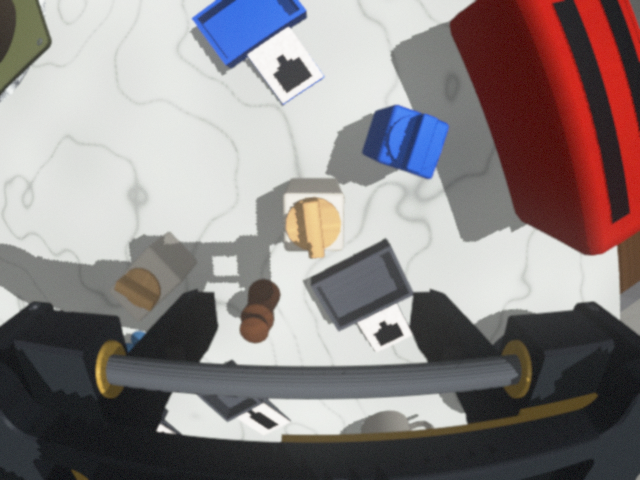

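The wrist view shows the tall narrow jar upright under the hand with its lid at (313,225). The blue decoy is at (407,140) and the short-wide tray at (362,285). I'll check the point cloud mapping.

Run:
```python
from h import *
z=np.load("w1.npz");W=z["W"]
for u,v in[(313,225),(300,185),(340,185),(340,240),(285,240),(100,150),(362,285),(315,320)]: print(u,v,np.round(W[v,u],4))
c=W[225,313]
k=(np.hypot(W[...,0]-c[0],W[...,1]-c[1])<.06)&(W[...,2]>.10)&(W[...,2]<.15)
n,l,st,ce=cv2.connectedComponentsWithStats(k.astype(np.uint8)); print(st[1:],ce[1:])
```

```text
313 225 [0.4614 0.3306 0.1369]
300 185 [0.4351 0.3282 0.0641]
340 185 [ 4.627e-01  3.652e-01 -2.000e-04]
340 240 [0.4913 0.3442 0.1099]
285 240 [0.47   0.2981 0.1097]
100 150 [2.823e-01 1.068e-01 2.000e-04]
362 285 [0.5897 0.3398 0.0069]
315 320 [6.137e-01 2.629e-01 4.000e-04]
[[ 282  190   62   69 3716]
 [ 330  190    1    1    1]] [[312.93514532 221.60279871]
 [330.         190.        ]]
```

Run:
```python
from h import *
z=np.load("w1.npz");W=z["W"]; c=W[225,313]
for a in[(.095,.14),(.13,.15),(.104,.1125)]:
    P=near(W,c,.06,*a); print(a,len(P),np.percentile(P,[0,2,50,98,100],axis=0).round(3).tolist(),rect(P))
    k=(np.hypot(W[...,0]-c[0],W[...,1]-c[1])<.06)&(W[...,2]>a[0])&(W[...,2]<a[1])
    v,u=np.nonzero(k); print(u.min(),u.max(),v.min(),v.max())
```

```text
(0.095, 0.14) 3786 [[nan, nan, nan], [nan, nan, nan], [nan, nan, nan], [nan, nan, nan], [nan, nan, nan]] (array([490. , 320.7,  99.6,  69.6]), -29.5)
282 343 189 258
(0.13, 0.15) 945 [[nan, nan, nan], [nan, nan, nan], [nan, nan, nan], [nan, nan, nan], [nan, nan, nan]] (array([489.5, 320.6,  99.5,  14.4]), -21.3)
302 324 200 258
(0.104, 0.1125) 1224 [[nan, nan, nan], [nan, nan, nan], [nan, nan, nan], [nan, nan, nan], [nan, nan, nan]] (array([488.7, 323.6,  89.8,  71.5]), -30.6)
282 343 191 250
```

```bash
cat >> h.py <<'E'
def near(W,c,rad,z0,z1,m=None):
    k0=(np.hypot(W[...,0]-c[0],W[...,1]-c[1])<rad)&(W[...,2]>z0)&(W[...,2]<z1)
    if m is not None:k0&=m
    k=cv2.morphologyEx(k0.astype(np.uint8),cv2.MORPH_OPEN,np.ones((3,3)))&k0
    n,l,st,_=cv2.connectedComponentsWithStats(k)
    return W[l==1+np.argmax(st[1:,4])] if n>1 else np.zeros((0,3))
def jar(W,c,h):
    print(" top",*rect(near(W,c,.065,h-.006,h+.04)),"| face",*rect(near(W,c,.065,h-.006,h+.0025)),"| bar",*rect(near(W,c,.05,h+.019,h+.035)))
def tray(W,c):
    P=near(W,c,.075,.022,.04); print(" rim",*rect(P), "| floor",*rect(near(W,c,.06,.001,.011)))
E
python3 - <<'E'
from h import *
z=np.load("w1.npz");W=z["W"]; jar(W,W[225,313],.11); print("SW tray");tray(W,W[285,362])
s=dict(np.load("top0.npz"));W=cloud(s)
for n,(u,v),h in[("TN",(197,234),.11),("SW",(302,240),.07),("TW",(420,228),.11),("SN",(504,244),.07)]: print(n);jar(W,W[v,u],h)
for n,(u,v) in[("SW",(206,188)),("TN",(311,155)),("TW",(396,160)),("SN",(499,183))]: print(n);tray(W,W[v,u])
E
```

```text
top [465.  328.7  56.   55.5] 65.3 | face [464.9 328.7  56.   55.4] 65.2 | bar [465.8 328.9  50.5  14.1] -18.9
SW tray
 rim [585.9 340.  108.3  74.9] -86.0 | floor [591.7 340.1  98.3  55.1] -86.1
TN
 top [463.7 329.8  56.5  56. ] 66.0 | face [470.2 300.3  20.2   9. ] -8.0 | bar [463.7 329.8  49.3  14.8] -17.9
SW
 top [457.2 112.9  89.9  56.3] -74.4 | face [467.2  81.2  59.   27. ] 30.0 | bar [457.1 112.8  48.6  13.8] 35.3
TW
 top [ 479.3 -135.8   90.3   56.1] -77.6 | face [ 486.3 -168.5   55.6   23.2] 12.1 | bar [ 478.9 -135.2   49.9   14.9] 23.2
SN
 top [ 448.6 -316.6   55.8   55.7] 14.1 | face [ 427.7 -300.6   27.5   14. ] 34.9 | bar [ 448.4 -316.4   49.3   16. ] 24.4
SW
 rim [550.7 361.1  79.4  32.8] 69.0 | floor [588.  345.1  92.7  58.9] -84.8
TN
 rim [698.3 107.3  69.6   7.6] -78.4 | floor [669.8 100.9  63.1  57.1] -77.5
TW
 rim [618.8 -96.9  69.7   6.1] -76.9 | floor [657.5 -96.1  93.6  57.7] -77.1
SN
 rim [ 597.5 -332.2   74.4   73.7] -4.9 | floor [ 601.6 -337.9   57.2   56.8] 83.7
```

Run:
```python
from h import *
z=np.load("w1.npz");W=z["W"]; print("blue",W[140,407]); jar(W,W[140,400],.11)
go(465,329,180,65.2); go(465,329,99,65.2)
```

```text
blue [nan nan nan]
 top [435.6 441.6  56.5  56.3] -42.1 | face [424.9 429.6  57.8  26.1] -37.3 | bar [435.1 441.6  50.   14.6] -42.1
dp [ -7.5  -0.9 101.2] tw [ 0.001 -0.001  0.001] yaw 65.3 -> 65.2 q7 0.28
dp [ -7.6  -0.9 182.2] tw [ 0.001 -0.001  0.001] yaw 65.3 -> 65.2 q7 0.28
```

{"fn": "step_arm", "kwargs": {
  "motion": [
    {"dp": [-7.5,-1,90],"twist": [0,0,0],"hand": 1},
    {"dp": [-7.5,-1,90],"twist": [0,0,0],"hand": 1},
    {"dp": [-7.5,-1,150],"twist": [0,0,0],"hand": 1},
    {"dp": [-7.5,-1,182],"twist": [0,0,0],"hand": 1},
    {"dp": [-7.5,-1,182],"twist": [0,0,0],"hand": 1}
  ]
}}

```text
clock: 2.85
tool_pos: [0.4633, 0.3282, 0.0971]
eef_rot: [0.213, 0.977, -0.002, -0.002]
contact_force: [-0.4, 0.5, 1.1]
opening: 1.0
finger_force: 0.0
```

{"fn": "step_arm", "kwargs": {
  "motion": [
    {"dp": [0,0,0],"twist": [0,0,0],"hand": 1},
    {"dp": [0,0,0],"twist": [0,0,0],"hand": 0.0},
    {"dp": [0,0,0],"twist": [0,0,0],"hand": 0.0},
    {"dp": [0,0,0],"twist": [0,0,0],"hand": 0.0},
    {"dp": [0,0,0],"twist": [0,0,0],"hand": 0.0}
  ],
  "force": 30
}}

```text
clock: 3.48
tool_pos: [0.4667, 0.3279, 0.0998]
eef_rot: [0.215, 0.977, 0.001, 0.0]
contact_force: [0.2, 0.2, 2.0]
opening: 0.61
finger_force: 30.0
```

{"fn": "step_arm", "kwargs": {
  "motion": [
    {"dp": [0,0,0],"twist": [0,0,0],"hand": 0.0},
    {"dp": [0,0,-60],"twist": [0,0,0],"hand": 0.0},
    {"dp": [0,0,-120],"twist": [0,0,0],"hand": 0.0},
    {"dp": [0,0,-160],"twist": [0,0,0],"hand": 0.0},
    {"dp": [0,0,-160],"twist": [0,0,0],"hand": 0.0}
  ]
}}

```text
clock: 4.1
tool_pos: [0.4673, 0.3281, 0.2616]
eef_rot: [0.215, 0.977, 0.002, 0.002]
contact_force: [-0.2, 0.0, -4.4]
opening: 0.544
finger_force: 30.0
```

Run:
```python
from h import *
st=r.get_state(); print(st["opening"],st["finger_force"],st["q"].round(2),st["clock"])
go(640,105,260,102)
s,W,st=wrist(); go(640,105,260,102)
```

```text
0.5435620125427026 29.95947629213333 [-0.55  0.58 -0.24  1.7   0.17  0.88  0.28] 4.1
dp [-250.5 -129.8    1.6] tw [ 0.004  0.004 -0.644] yaw 65.1 -> 102.0 q7 0.28
dp [-251.1 -128.2   -0.6] tw [-0.     0.    -0.643] yaw 65.1 -> 102.0 q7 0.28
```

Run:
```python
from h import *
s,W,st=wrist("w2"); print(st["opening"])
```

```text
0.5478044539113393
```

View pics/w2.png

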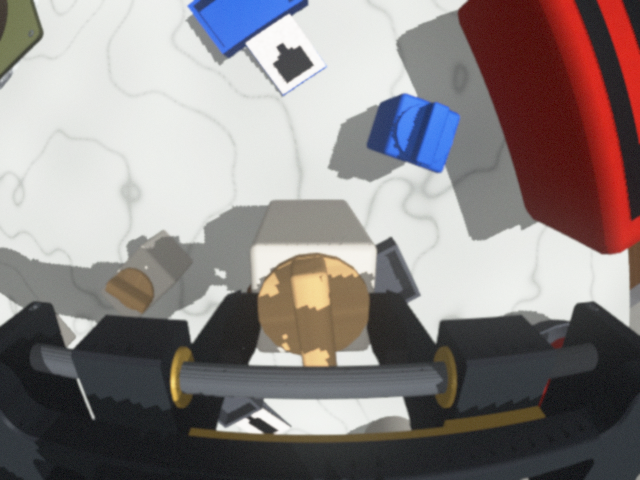

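The jar is held squarely, its lid visible at (313,305). I'll carry it past the tall-narrow tray so the wrist camera can see the tray.

Run:
```python
from h import *
s,W,st=wrist(); c=st["tool_pos"]; z=c[2]+.011
print(rect(near(W,c,.05,z-.004,z+.006)), rect(near(W,c,.05,z+.019,z+.035)), (c*1000).round(1)); 
P=near(W,c,.05,z-.02,z+.008); print(np.percentile(P[:,2],[5,50,95]))
go(750,117,262,102)
```

```text
(array([462. , 328.6,  71.5,  51.9]), 72.9) (array([460.3, 328.8,  41.4,  14.3]), -18.6) [465.3 326.2 257.9]
[0.2561097  0.26990867 0.27263166]
dp [-346.5  -69.9   -5.2] tw [-0.004 -0.003 -0.643] yaw 65.1 -> 102.0 q7 0.28
```

```bash
cat >> h.py <<'E'
# --- tool-frame work: x,y of the tool (mm angles mirrored as z is down), third = height over table
def tc(name=None):
    st=r.get_state(); s=r.snapshot("wrist")
    if name: cv2.imwrite(f"pics/{name}.png",s["pixels"][:,:,::-1])
    v,u=np.mgrid[0:480,0:640]; d=s["depth"].astype(float)
    a=(u-s["cx"])/s["fx"]; b=(v-s["cy"])/s["fy"]; th=np.hypot(a,b); k=np.tan(np.minimum(th,1.3))/np.maximum(th,1e-9)
    M=np.array(s["mount"]); P=np.stack([a*k*d,b*k*d,d],-1)@M[:3,:3].T+M[:3,3]; P[(d==0)|(th>1.25)]=np.nan
    z=P[...,2]; H=np.nanmedian(z[np.abs(z-st["tool_pos"][2])<.009]); P[...,2]=H-z
    print("TCP h",round(H*1000,1),"pos",st["tool_pos"].round(3),"yaw",round(yaw(st),1),"q7",round(st["q"][6],2),"t",round(st["clock"],1),"open",round(st["opening"],2),"grip",round(st["finger_force"],1))
    return P,st,H
def seen(st,x,y):  # world mm -> rough tool-frame m
    R_=R.from_quat(st["eef_rot"]); return R_.inv().apply(np.array([x/1000,y/1000,st["tool_pos"][2]])-st["tool_pos"])[:2]
def edge(T,ztop,half):  # front edge of the held jar -> x offset of its axis, mm ; ztop = height of its body top
    P=T[(np.abs(T[...,2]-ztop)<.005)&(np.abs(T[...,1])<.02)&(T[...,0]>0)&(T[...,0]<.07)]
    return len(P),np.percentile(P[:,0],99)*1000-half
E
python3 - <<'E'
from h import *
T,st,H=tc()
P=T[(np.abs(T[...,1])<.02)&(np.abs(T[...,0])<.06)&(T[...,2]>H-.03)]
for z in np.arange(H-.02,H+.045,.005):
    Q=P[np.abs(P[:,2]-z)<.0025]; print(round((z-H)*1000),len(Q),np.percentile(Q,[1,99],axis=0).round(4).tolist() if len(Q) else '')
E
```

```text
TCP h 256.8 pos [0.465 0.326 0.257] yaw 65.1 q7 0.28 t 4.2 open 0.54 grip 30.0
-20 265 [[0.0283, -0.0195, 0.2344], [0.0293, 0.0195, 0.2393]]
-15 198 [[0.0283, -0.0195, 0.2394], [0.0291, 0.0196, 0.2442]]
-10 227 [[0.0286, -0.0193, 0.2444], [0.0293, 0.0194, 0.2492]]
-5 324 [[0.0283, -0.0195, 0.2494], [0.0295, 0.0195, 0.2542]]
0 258 [[0.0284, -0.0197, 0.2544], [0.0292, 0.0194, 0.2592]]
5 1570 [[-0.0257, -0.0196, 0.2596], [0.0292, 0.0198, 0.2643]]
10 1487 [[-0.0234, -0.0198, 0.2644], [0.0265, 0.0198, 0.2693]]
15 3689 [[-0.0201, -0.0197, 0.2693], [0.0256, 0.0195, 0.2729]]
20 171 [[0.0232, -0.0092, 0.2744], [0.0266, 0.0042, 0.2793]]
25 159 [[0.0238, -0.0089, 0.2794], [0.0266, 0.0047, 0.2842]]
30 913 [[-0.0139, -0.0083, 0.2846], [0.0265, 0.0091, 0.2893]]
35 2607 [[-0.0135, -0.0075, 0.2893], [0.0253, 0.0077, 0.2912]]
40 0
```

{"fn": "step_arm", "kwargs": {
  "motion": [
    {"dp": [-60,-12,-3],"twist": [0,0,-0.12],"hand": 0},
    {"dp": [-120,-24,-3],"twist": [0,0,-0.25],"hand": 0},
    {"dp": [-180,-36,-3],"twist": [0,0,-0.38],"hand": 0},
    {"dp": [-240,-48,-3],"twist": [0,0,-0.51],"hand": 0},
    {"dp": [-290,-60,-3],"twist": [0,0,-0.643],"hand": 0}
  ]
}}

```text
clock: 4.92
tool_pos: [0.705, 0.1484, 0.2592]
eef_rot: [-0.106, 0.994, -0.001, -0.002]
contact_force: [0.9, 0.4, -2.6]
opening: 0.541
finger_force: 30.0
```

{"fn": "step_arm", "kwargs": {
  "motion": [
    {"dp": [-60,10,0],"twist": [0,0,0],"hand": 0},
    {"dp": [-60,10,0],"twist": [0,0,0],"hand": 0},
    {"dp": [-60,10,0],"twist": [0,0,0],"hand": 0}
  ]
}}

```text
clock: 5.3
tool_pos: [0.7591, 0.1737, 0.2588]
eef_rot: [-0.105, 0.994, -0.0, -0.003]
contact_force: [-0.8, -0.4, -3.3]
opening: 0.545
finger_force: 30.0
```

Run:
```python
from h import *
T,st,H=tc("w3"); c=seen(st,668,100); print(c); tray(T,c)
```

```text
TCP h 258.6 pos [0.759 0.174 0.259] yaw 102.1 q7 1.32 t 5.3 open 0.54 grip 30.0
[ 0.10448458 -0.05303284]
 rim [103.8 -54.7  74.1  73.6] -89.8 | floor [104.1 -56.1  63.9  62.2] -0.0
```

View pics/w3.png

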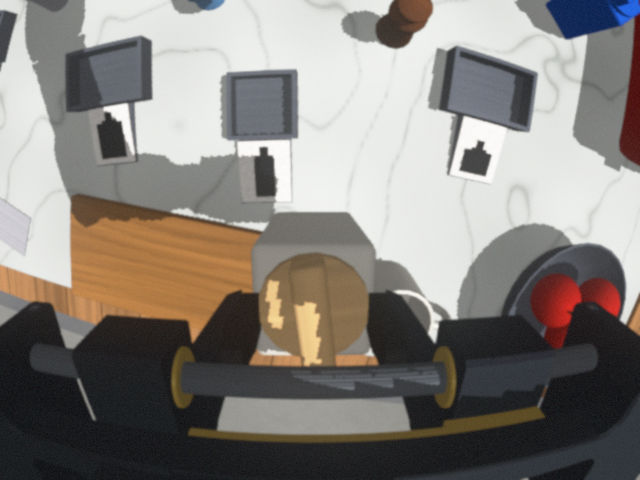

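The tray sits at (262,105) with the tall-narrow card. In the tool frame its centre is (104,-55) mm, square to the tool. I'll place the jar there.

{"fn": "step_arm", "kwargs": {
  "motion": [
    {"dp": [55,-28,0],"twist": [0,0,0],"hand": 0},
    {"dp": [103,-55,0],"twist": [0,0,0],"hand": 0},
    {"dp": [103,-55,0],"twist": [0,0,0],"hand": 0},
    {"dp": [103,-55,60],"twist": [0,0,0],"hand": 0},
    {"dp": [103,-55,105],"twist": [0,0,0],"hand": 0}
  ]
}}

```text
clock: 5.98
tool_pos: [0.6706, 0.098, 0.1568]
eef_rot: [-0.105, 0.995, -0.0, 0.0]
contact_force: [-0.7, -0.9, -3.2]
opening: 0.539
finger_force: 30.0
```

{"fn": "step_arm", "kwargs": {
  "motion": [
    {"dp": [0,0,0],"twist": [0,0,0],"hand": 0},
    {"dp": [0,0,15],"twist": [0,0,0],"hand": 0},
    {"dp": [0,0,30],"twist": [0,0,0],"hand": 0},
    {"dp": [0,0,42],"twist": [0,0,0],"hand": 0},
    {"dp": [0,0,46],"twist": [0,0,0],"hand": 0}
  ]
}}

```text
clock: 6.6
tool_pos: [0.6814, 0.101, 0.1296]
eef_rot: [-0.103, 0.995, 0.001, 0.013]
contact_force: [-16.5, -6.1, 89.3]
opening: 0.553
finger_force: 73.1
```

{"fn": "step_arm", "kwargs": {
  "motion": [
    {"dp": [0,0,0.5],"twist": [0,0,0],"hand": 0},
    {"dp": [0,0,0.5],"twist": [0,0,0],"hand": 0}
  ]
}}

```text
clock: 6.85
tool_pos: [0.6822, 0.1012, 0.1298]
eef_rot: [-0.103, 0.995, 0.001, 0.014]
contact_force: [-15.1, -5.0, 76.7]
opening: 0.548
finger_force: 70.2
```

Run:
```python
from h import *
T,st,H=tc("w4"); 
P=T[(np.abs(T[...,1])<.008)&(np.abs(T[...,0])<.03)&(T[...,2]>H+.02)]
print("bar top h",np.percentile(P[:,2],[50,80,95]))
```

```text
TCP h 126.9 pos [0.682 0.101 0.13 ] yaw 101.8 q7 1.24 t 6.8 open 0.55 grip 70.2
bar top h [0.21779201 0.23784281 0.2417498 ]
```

View pics/w4.png

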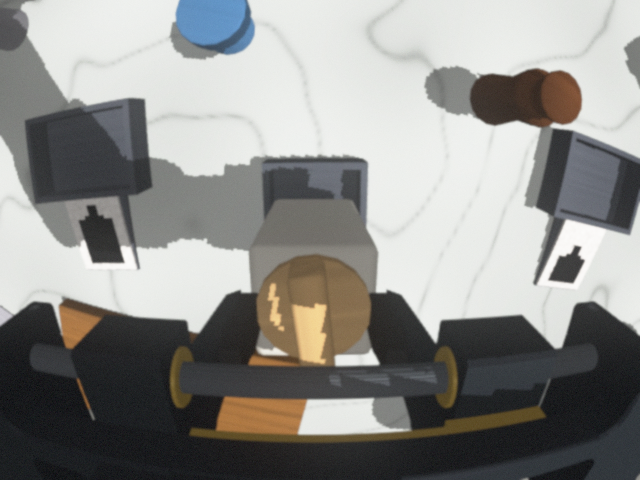

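The jar caught on the tray rim; in the view it sits toward the card side of the tray. I'll raise it and re-measure both.

{"fn": "step_arm", "kwargs": {
  "motion": [
    {"dp": [0,0,-30],"twist": [0,0,0],"hand": 0},
    {"dp": [0,0,-80],"twist": [0,0,0],"hand": 0},
    {"dp": [0,0,-80],"twist": [0,0,0],"hand": 0},
    {"dp": [0,0,-80],"twist": [0,0,0],"hand": 0}
  ],
  "force": 40
}}

```text
clock: 7.4
tool_pos: [0.671, 0.0978, 0.1901]
eef_rot: [-0.104, 0.995, -0.0, -0.0]
contact_force: [0.1, -0.3, -3.4]
opening: 0.55
finger_force: 49.4
```

Run:
```python
from h import *
T,st,H=tc("w5"); print(R.from_quat(st["eef_rot"]).as_matrix()[:,2])
P=T[(np.abs(T[...,1])<.02)&(np.abs(T[...,0])<.06)&(T[...,2]>H-.11)]
for z in np.arange(H-.1,H+.045,.01):
    Q=P[np.abs(P[:,2]-z)<.0025]; print(round((z-H)*1000),len(Q),np.percentile(Q,[1,50,99],axis=0)[:,0].round(4).tolist() if len(Q) else '')
# front face y-extent
F=T[(T[...,0]>.024)&(T[...,0]<.033)&(T[...,2]>H-.03)&(T[...,2]<H+.005)&(abs(T[...,1])<.05)]; print("y ext",np.percentile(F[:,1],[1,99]))
print(seen(st,668,99)); tray(T,seen(st,668,99))
```

```text
TCP h 189.5 pos [0.671 0.098 0.19 ] yaw 102.0 q7 1.28 t 7.4 open 0.55 grip 49.4
[-8.45779659e-04 -5.72898622e-04 -9.99999478e-01]
-100 10 [0.0258, 0.026, 0.026]
-90 78 [0.0263, 0.0265, 0.0267]
-80 62 [0.0266, 0.0269, 0.0273]
-70 147 [0.0266, 0.027, 0.0276]
-60 83 [0.027, 0.0273, 0.0277]
-50 109 [0.0276, 0.0278, 0.0282]
-40 151 [0.0275, 0.0278, 0.0284]
-30 146 [0.0279, 0.0284, 0.0288]
-20 216 [0.0281, 0.0285, 0.0291]
-10 196 [0.0286, 0.029, 0.0294]
0 234 [0.0287, 0.0292, 0.0296]
10 1428 [-0.0249, 0.0246, 0.0284]
20 165 [0.0037, 0.0266, 0.0275]
30 204 [-0.0034, 0.0268, 0.0278]
40 0 
y ext [-0.02729867  0.02502275]
[0.00266311 0.00178907]
 rim [23.1  1.  73.7 33.7] 89.6 | floor [20.4  1.  63.8 22.2] 89.8
```

View pics/w5.png

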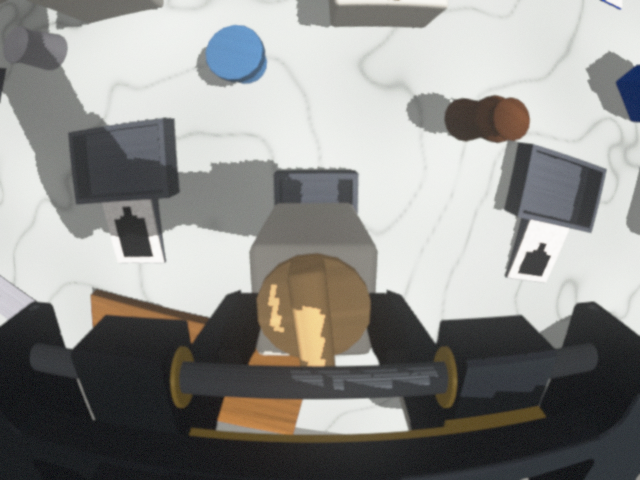

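Run:
```python
from h import *
T,st,H=tc()
m=(abs(T[...,2])<.012)&(abs(T[...,0])<.4)&(abs(T[...,1])<.3)
P=T[m]
for i in range(4):
    A=np.c_[P[:,:2],np.ones(len(P))]; c,*_=np.linalg.lstsq(A,P[:,2],rcond=None); e=P[:,2]-A@c; P=P[abs(e)<.002]
print(c,len(P),e.std(), np.percentile(P,[2,98],axis=0))
```

```text
TCP h 188.6 pos [0.67  0.098 0.189] yaw 102.0 q7 1.28 t 7.5 open 0.55 grip 49.4
[-2.37299981e-03 -2.99630943e-04  9.64006064e-05] 116041 0.0006909568911306126 [[-0.24323512 -0.28615982 -0.00150291]
 [ 0.21319843  0.28527949  0.00147948]]
```

{"fn": "step_arm", "kwargs": {
  "motion": [
    {"dp": [2.2,1.5,0],"twist": [0,0.034,0],"hand": 0},
    {"dp": [2.2,1.5,20],"twist": [0,0.034,0],"hand": 0},
    {"dp": [2.2,1.5,45],"twist": [0,0.034,0],"hand": 0},
    {"dp": [2.2,1.5,45],"twist": [0,0.034,0],"hand": 0}
  ]
}}

```text
clock: 8.0
tool_pos: [0.6664, 0.0983, 0.1421]
eef_rot: [-0.105, 0.994, -0.002, -0.021]
contact_force: [-0.2, 0.1, -3.4]
opening: 0.552
finger_force: 49.8
```

```bash
cat >> h.py <<'E'
def held(T,H):
    P=T[(np.abs(T[...,1])<.02)&(np.abs(T[...,0])<.06)&(T[...,2]>H-.11)]
    print("front x:",[(z,np.median(Q[:,0]*1000).round(1)) for z in(-90,-70,-50,-35,-20,-10,0,4) if len(Q:=P[np.abs(P[:,2]-H-z/1000)<.003])>8])
E
python3 - <<'E'
from h import *
T,st,H=tc("w6"); held(T,H); tray(T,[0,0])
E
```

```text
TCP h 144.1 pos [0.666 0.098 0.142] yaw 102.0 q7 1.26 t 8.0 open 0.55 grip 49.8
front x: [(-90, np.float64(26.3)), (-70, np.float64(26.9)), (-50, np.float64(27.8)), (-35, np.float64(28.1)), (-20, np.float64(28.5)), (-10, np.float64(29.0)), (0, np.float64(29.2)), (4, np.float64(29.0))]
 rim [21.7 -0.5 73.3 19.9] -88.8 | floor [ 1.3 50.  45.9 19.7] -2.1
```

View pics/w6.png

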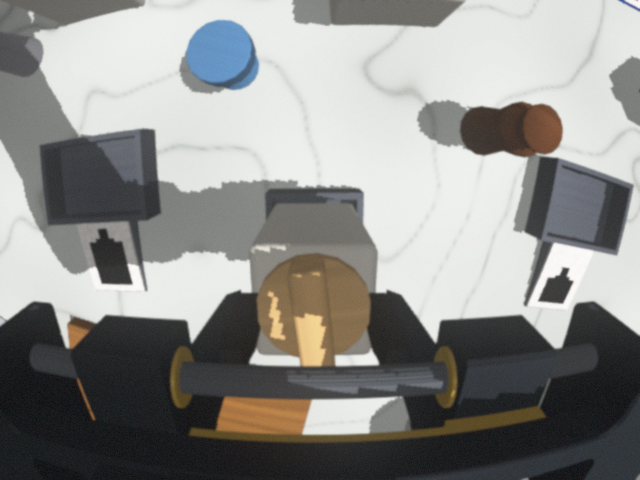

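{"fn": "step_arm", "kwargs": {
  "motion": [
    {"dp": [-1.8,0,0],"twist": [0,0,0],"hand": 0},
    {"dp": [-2.2,0,10],"twist": [0,0,0],"hand": 0},
    {"dp": [-2.6,0,18],"twist": [0,0,0],"hand": 0},
    {"dp": [-2.6,0,20],"twist": [0,0,0],"hand": 0}
  ]
}}

```text
clock: 8.55
tool_pos: [0.6702, 0.0993, 0.1248]
eef_rot: [-0.104, 0.994, -0.002, -0.018]
contact_force: [-0.4, 0.9, -3.2]
opening: 0.551
finger_force: 49.7
```

```bash
cat >> h.py <<'E'
_tc=tc
def tc(name=None):  # levelled tool frame
    T,st,H=_tc(name); a=np.radians(yaw(st)); Y=np.array([np.cos(a),np.sin(a),0]); Z=np.array([0,0,-1.])
    L=np.stack([np.cross(Y,Z),Y,Z],1).T@R.from_quat(st["eef_rot"]).as_matrix()
    T=T.copy(); T[...,2]=H-T[...,2]; T=T@L.T; z=T[...,2]
    H=np.nanmedian(z[np.abs(z-st["tool_pos"][2])<.006]); T[...,2]=H-z; print("level H",round(H*1000,1)); return T,st,H
E
python3 - <<'E'
from h import *
T,st,H=tc(); held(T,H); tray(T,[0,0]); print(st["contact_force"])
E
```

```text
TCP h 126.5 pos [0.67  0.099 0.125] yaw 102.0 q7 1.26 t 8.6 open 0.55 grip 49.7
level H 124.2
front x: [(-90, np.float64(29.5)), (-70, np.float64(29.5)), (-50, np.float64(29.5)), (-35, np.float64(29.2)), (-20, np.float64(29.1)), (-10, np.float64(29.3)), (0, np.float64(29.1)), (4, np.float64(29.1))]
 rim [27.  -0.6 73.7 27.3] -89.3 | floor [26.5 -0.4 63.9  8.5] -89.7
[-0.40496558  0.93533504 -3.19222016]
```

The jar bottom is below the rim and there is no contact force, so it is inside the tray. I'll lower it the rest of the way.

{"fn": "step_arm", "kwargs": {
  "motion": [
    {"dp": [-0.4,0,8],"twist": [0,0,0],"hand": 0},
    {"dp": [-0.6,0,15],"twist": [0,0,0],"hand": 0},
    {"dp": [-0.6,0,17],"twist": [0,0,0],"hand": 0},
    {"dp": [-0.6,0,17],"twist": [0,0,0],"hand": 0}
  ]
}}

```text
clock: 9.1
tool_pos: [0.6708, 0.0995, 0.1085]
eef_rot: [-0.104, 0.994, -0.002, -0.017]
contact_force: [-0.4, 0.3, -4.1]
opening: 0.551
finger_force: 49.7
```

{"fn": "step_arm", "kwargs": {
  "motion": [
    {"dp": [0,0,1.5],"twist": [0,0,0],"hand": 0},
    {"dp": [-0.1,0,3],"twist": [0,0,0],"hand": 0},
    {"dp": [-0.1,0,3],"twist": [0,0,0],"hand": 0}
  ]
}}

```text
clock: 9.48
tool_pos: [0.6711, 0.0996, 0.1061]
eef_rot: [-0.104, 0.994, -0.002, -0.017]
contact_force: [-0.2, -0.2, -0.6]
opening: 0.547
finger_force: 50.3
```

Run:
```python
from h import *
T,st,H=tc(); held(T,H); print(st["contact_force"],st["eef_rot"])
```

```text
TCP h 107.7 pos [0.671 0.1   0.106] yaw 102.0 q7 1.25 t 9.5 open 0.55 grip 50.3
level H 105.5
front x: [(-90, np.float64(29.4)), (-70, np.float64(29.3)), (-50, np.float64(29.4)), (-35, np.float64(29.2)), (-20, np.float64(29.1)), (-10, np.float64(29.3)), (0, np.float64(29.1)), (4, np.float64(29.1))]
[-0.19052356 -0.21324449 -0.56992951] [-0.10439764  0.99439525 -0.00171431 -0.01662182]
```

{"fn": "step_arm", "kwargs": {
  "motion": [
    {"dp": [0,0,0],"twist": [0,0,0],"hand": 1},
    {"dp": [0,0,0],"twist": [0,0,0],"hand": 1},
    {"dp": [0,0,0],"twist": [0,0,0],"hand": 1},
    {"dp": [2,0,-40],"twist": [0,0,0],"hand": 1},
    {"dp": [4,0,-85],"twist": [0,-0.034,-0.1],"hand": 1}
  ]
}}

```text
clock: 10.15
tool_pos: [0.6697, 0.0995, 0.1909]
eef_rot: [-0.155, 0.988, 0.001, -0.0]
contact_force: [1.2, 0.9, 0.5]
opening: 0.998
finger_force: 0.0
```

{"fn": "step_arm", "kwargs": {
  "motion": [
    {"dp": [0,0,-20],"twist": [0,0,0],"hand": 1},
    {"dp": [0,0,-20],"twist": [0,0,0],"hand": 1},
    {"dp": [0,0,-20],"twist": [0,0,0],"hand": 1}
  ]
}}

```text
clock: 10.52
tool_pos: [0.6692, 0.099, 0.2095]
eef_rot: [-0.154, 0.988, 0.001, -0.001]
contact_force: [-0.4, -0.5, -0.6]
opening: 1.001
finger_force: 0.0
```

Run:
```python
from h import *
T,st,H=tc(); jar(T,[0,0],.115); print(st["eef_rot"])
```

```text
TCP h 209.0 pos [0.669 0.099 0.21 ] yaw 107.7 q7 1.37 t 10.5 open 1.0 grip 0.0
level H 208.9
 top [ 0.2 -0.8 56.8 55.8] -85.1 | face [ 0.2 -0.8 56.8 55.8] -85.1 | bar [-0.  -1.1 49.2 14.2] -0.4
[-1.54000394e-01  9.88069976e-01  7.02970058e-04 -1.05202365e-03]
```

{"fn": "step_arm", "kwargs": {
  "motion": [
    {"dp": [0,-1,45],"twist": [0,0,0],"hand": 0.2},
    {"dp": [0,-1,63],"twist": [0,0,0],"hand": -1},
    {"dp": [0,-1,63],"twist": [0,0,0],"hand": -1},
    {"dp": [0,-1,63],"twist": [0,0,0],"hand": -1},
    {"dp": [0,-1,63],"twist": [0,0,0],"hand": -1}
  ],
  "force": 20
}}

```text
clock: 11.2
tool_pos: [0.671, 0.0988, 0.1492]
eef_rot: [-0.154, 0.988, 0.001, 0.001]
contact_force: [0.8, -0.0, 0.1]
opening: 0.461
finger_force: 0.0
```

{"fn": "step_arm", "kwargs": {
  "motion": [
    {"dp": [0,0,0],"twist": [0,0,0],"hand": -1},
    {"dp": [0,0,0],"twist": [0,0,0],"hand": -1},
    {"dp": [0,0,0],"twist": [0,0,0.12],"hand": -1},
    {"dp": [0,0,0],"twist": [0,0,0.25],"hand": -1},
    {"dp": [0,0,0],"twist": [0,0,0.25],"hand": -1}
  ]
}}

```text
clock: 11.82
tool_pos: [0.6702, 0.0985, 0.148]
eef_rot: [-0.03, 1.0, 0.001, 0.0]
contact_force: [-0.3, 0.8, 0.3]
opening: 0.003
finger_force: 0.0
```

Run:
```python
from h import *
s=r.get_state(); print(yaw(s),s["moment"],s["contact_force"],s["opening"],s["finger_force"])
```

```text
93.48188338057311 [ 0.04517486 -0.06650511 -0.01368281] [-0.28512927  0.82152053  0.3012584 ] 0.0025702488772470374 0.0
```

Run:
```python
from h import *
T,st,H=tc("w7")
```

```text
TCP h 147.4 pos [0.67  0.099 0.148] yaw 93.5 q7 1.14 t 11.8 open 0.0 grip 0.0
level H 147.4
```

View pics/w7.png

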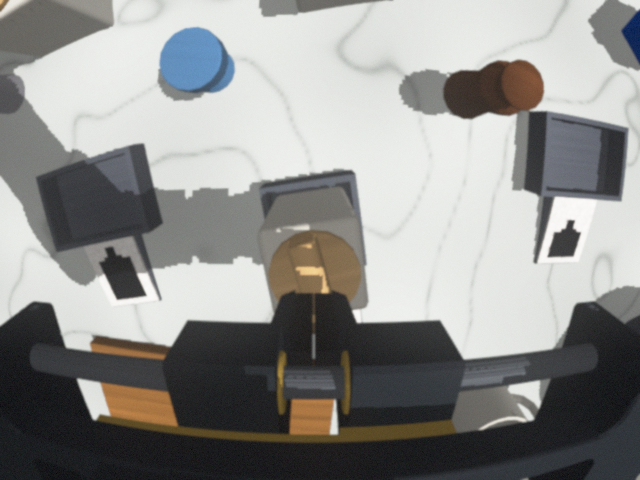

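Run:
```python
from h import *
T,st,H=tc()
print(H*1000,"bar px",[(v,(T[v,312]*1000).round(1).tolist()) for v in range(235,345,6)])
print("finger",[(v,(T[v,290]*1000).round(1).tolist()) for v in range(285,345,6)])
```

```text
TCP h 147.4 pos [0.67  0.098 0.148] yaw 93.5 q7 1.14 t 11.9 open 0.01 grip 0.0
level H 147.4
147.38551389495686 bar px [(235, [25.6, -1.4, 128.5]), (241, [25.5, -1.4, 138.2]), (247, [23.5, -1.4, 141.0]), (253, [20.4, -1.4, 140.5]), (259, [17.2, -1.4, 139.9]), (265, [14.4, -1.4, 140.5]), (271, [11.8, -1.4, 141.4]), (277, [8.2, -1.4, 140.2]), (283, [6.0, -1.4, 142.1]), (289, [2.1, -1.4, 140.6]), (295, [7.8, -1.3, 159.3]), (301, [7.7, -1.3, 164.8]), (307, [7.9, -1.3, 170.7]), (313, [7.6, -1.3, 175.1]), (319, [6.7, -1.3, 178.3]), (325, [3.9, -1.3, 178.2]), (331, [0.8, -1.3, 177.5]), (337, [-1.6, -1.3, 178.1]), (343, [7.6, -1.3, 196.8])]
finger [(285, [-4.7, -13.3, 120.5]), (291, [-8.4, -13.4, 120.3]), (297, [9.6, -10.4, 165.0]), (303, [9.2, -10.2, 169.6]), (309, [8.8, -9.9, 174.2]), (315, [9.1, -9.6, 179.7]), (321, [7.9, -9.5, 182.1]), (327, [7.9, -9.2, 186.6]), (333, [8.1, -9.0, 191.2]), (339, [9.2, -8.6, 196.9])]
```

Run:
```python
from h import *
W=np.load("w1.npz")["W"]
for u,v in[(190,297),(200,297),(205,300),(210,310),(210,330),(208,345),(190,330),(430,310),(430,330),(160,400)]: print(u,v,W[v,u].round(4))
P=W[280:470,150:230]; m=(P[...,2]>.2)&(P[...,2]<.5); print(np.percentile(P[m][:,2],[0,1,5,20,50]))
print(r.tip_reach)
```

```text
190 297 [0.429  0.2884 0.3007]
200 297 [0.4316 0.2912 0.298 ]
205 300 [0.4329 0.2938 0.3005]
210 310 [0.4381 0.2931 0.2999]
210 330 [0.4449 0.2902 0.3043]
208 345 [0.4487 0.2884 0.3098]
190 330 [0.4338 0.2941 0.3245]
430 310 [0.4723 0.3777 0.3089]
430 330 [0.4763 0.3743 0.3161]
160 400 [0.4441 0.2824 0.3484]
[0.29039463 0.29312678 0.30040502 0.31929222 0.37027679]
0.022
```

The fingers actually end about 9 mm above the reported TCP, not 22 mm ahead of it. That means the jar was held by its lid disc, and this grip closed above the bar. I'll work with the measured tip height: go about 31 mm deeper, reopen and retry.

{"fn": "step_arm", "kwargs": {
  "motion": [
    {"dp": [0,0,-8],"twist": [0,0,-0.12],"hand": 0.3},
    {"dp": [0,0,-8],"twist": [0,0,-0.25],"hand": 0.3},
    {"dp": [0,0,0],"twist": [0,0,-0.25],"hand": 0.3},
    {"dp": [0,-0.3,20],"twist": [0,0,-0.25],"hand": 0.3},
    {"dp": [0,-0.3,31],"twist": [0,0,-0.25],"hand": 0.3}
  ]
}}

```text
clock: 12.55
tool_pos: [0.6689, 0.0976, 0.1144]
eef_rot: [-0.154, 0.988, 0.001, -0.002]
contact_force: [-0.7, -0.2, -0.8]
opening: 0.551
finger_force: 0.0
```

{"fn": "step_arm", "kwargs": {
  "motion": [
    {"dp": [0,0,0],"twist": [0,0,0],"hand": 0.3},
    {"dp": [0,0,0],"twist": [0,0,0],"hand": 0},
    {"dp": [0,0,0],"twist": [0,0,0],"hand": -1},
    {"dp": [0,0,0],"twist": [0,0,0],"hand": -1},
    {"dp": [0,0,0],"twist": [0,0,0],"hand": -1}
  ],
  "force": 20
}}

```text
clock: 13.18
tool_pos: [0.6702, 0.0982, 0.1171]
eef_rot: [-0.154, 0.988, 0.001, 0.0]
contact_force: [1.1, -0.3, 0.6]
opening: 0.221
finger_force: 0.0
```

Run:
```python
from h import *
T,st,H=tc("w8"); print(st["contact_force"])
print("finger",[(v,(T[v,290]*1000).round(1).tolist()) for v in range(285,345,8)])
```

```text
TCP h 116.4 pos [0.67  0.098 0.117] yaw 107.7 q7 1.32 t 13.2 open 0.22 grip 0.0
level H 116.5
[ 1.07290807 -0.25620702  0.63018959]
finger [(285, [9.2, -11.5, 120.5]), (293, [8.1, -11.2, 126.4]), (301, [7.1, -10.9, 132.3]), (309, [3.7, -10.9, 133.2]), (317, [-0.1, -11.0, 133.3]), (325, [-2.9, -11.0, 135.2]), (333, [-2.7, -10.6, 142.0]), (341, [-6.3, -10.6, 142.6])]
```

{"fn": "step_arm", "kwargs": {
  "motion": [
    {"dp": [0,0,1.5],"twist": [0,0,0],"hand": -1},
    {"dp": [0,0,1.5],"twist": [0,0,0],"hand": -1},
    {"dp": [0,0,1.5],"twist": [0,0,0],"hand": -1},
    {"dp": [0,0,1.5],"twist": [0,0,0.13],"hand": -1},
    {"dp": [0,0,1.5],"twist": [0,0,0.25],"hand": -1}
  ]
}}

```text
clock: 13.85
tool_pos: [0.6705, 0.0992, 0.1168]
eef_rot: [-0.028, 1.0, 0.002, 0.001]
contact_force: [-2.4, 1.2, 6.9]
opening: 0.159
finger_force: 20.0
```

```bash
cat >> h.py <<'E'
def lid():
    s=r.get_state(); print("yaw",round(yaw(s),1),"Mz",s["moment"].round(3),"F",s["contact_force"].round(1),"open",round(s["opening"],2),"grip",round(s["finger_force"],1),"q7",round(s["q"][6],2))
E
python3 -c "from h import *;lid()"
```

```text
yaw 93.2 Mz [0.01  0.477 0.035] F [-2.4  1.2  6.9] open 0.16 grip 20.0 q7 1.12
```

{"fn": "step_arm", "kwargs": {
  "motion": [
    {"dp": [0,0,-1],"twist": [0,0,0.17],"hand": -1},
    {"dp": [0,0,-1],"twist": [0,0,0.34],"hand": -1},
    {"dp": [0,0,-1],"twist": [0,0,0.51],"hand": -1},
    {"dp": [0,0,-1],"twist": [0,0,0.68],"hand": -1},
    {"dp": [0,0,-1],"twist": [0,0,0.85],"hand": -1}
  ]
}}

```text
clock: 14.48
tool_pos: [0.67, 0.0986, 0.1168]
eef_rot: [0.388, 0.922, 0.001, -0.001]
contact_force: [-1.6, 0.8, 2.3]
opening: 0.158
finger_force: 20.0
```

```bash
python3 -c "from h import *;lid()"
```

```text
yaw 44.4 Mz [-0.068  0.26   0.058] F [-1.6  0.8  2.3] open 0.16 grip 20.0 q7 0.46
```

{"fn": "step_arm", "kwargs": {
  "motion": [
    {"dp": [0,0,0],"twist": [0,0,0.15],"hand": -1},
    {"dp": [0,0,0],"twist": [0,0,0.3],"hand": -1},
    {"dp": [0,0,0],"twist": [0,0,0.45],"hand": -1},
    {"dp": [0,0,0],"twist": [0,0,0.57],"hand": -1},
    {"dp": [0,0,0],"twist": [0,0,0.57],"hand": -1}
  ]
}}

```text
clock: 15.1
tool_pos: [0.6697, 0.0983, 0.1168]
eef_rot: [0.629, 0.778, 0.0, -0.001]
contact_force: [-3.0, -0.4, 5.5]
opening: 0.161
finger_force: 20.0
```

```bash
python3 -c "from h import *;lid()"
```

```text
yaw 12.1 Mz [-0.109  0.668 -0.031] F [-3.  -0.4  5.5] open 0.16 grip 20.0 q7 0.04
```

{"fn": "step_arm", "kwargs": {
  "motion": [
    {"dp": [0,0,0],"twist": [0,0,0.08],"hand": -1},
    {"dp": [0,0,0],"twist": [0,0,0.16],"hand": -1},
    {"dp": [0,0,0],"twist": [0,0,0.22],"hand": -1},
    {"dp": [0,0,0],"twist": [0,0,0.22],"hand": -1}
  ]
}}

```text
clock: 15.6
tool_pos: [0.669, 0.0993, 0.117]
eef_rot: [0.709, 0.705, 0.0, -0.002]
contact_force: [-4.6, 0.1, 8.3]
opening: 0.171
finger_force: 22.0
```

```bash
python3 -c "from h import *;lid()"
```

```text
yaw -0.3 Mz [0.169 1.109 0.541] F [-4.6  0.1  8.3] open 0.17 grip 22.0 q7 -0.12
```

The torque has risen to 0.54 N m, so the lid is on its stop. I'll release, rise and check.

{"fn": "step_arm", "kwargs": {
  "motion": [
    {"dp": [0,0,0],"twist": [0,0,0],"hand": 0.3},
    {"dp": [0,0,0],"twist": [0,0,0],"hand": 0.3},
    {"dp": [0,0,-30],"twist": [0,0,0],"hand": 0.6},
    {"dp": [0,0,-90],"twist": [0,0,0],"hand": 1},
    {"dp": [0,0,-120],"twist": [0,0,0],"hand": 1}
  ]
}}

```text
clock: 16.23
tool_pos: [0.6719, 0.0978, 0.2394]
eef_rot: [0.71, 0.704, 0.002, 0.001]
contact_force: [0.2, -0.4, -0.7]
opening: 0.722
finger_force: 0.0
```

{"fn": "step_arm", "kwargs": {
  "motion": [
    {"dp": [0,0,0],"twist": [0,0,0],"hand": 1},
    {"dp": [0,0,0],"twist": [0,0,0],"hand": 1}
  ]
}}

```text
clock: 16.48
tool_pos: [0.6694, 0.0979, 0.2349]
eef_rot: [0.71, 0.704, -0.0, -0.001]
contact_force: [-0.4, -0.3, -0.5]
opening: 0.941
finger_force: 0.0
```

Run:
```python
from h import *
T,st,H=tc(); jar(T,[0,0],.115); P=near(T,[0,0],.05,.13,.16); print("bar h",np.median(P[:,2])); tray(T,[0,0])
# scan for short wide jar, tray, tall wide
s=r.snapshot("top"); W=cloud(s); np.savez("top1.npz",**s)
for n,(x,y),h in[("SW",(457,113),.07),("TW",(479,-136),.11),("SN",(448,-316),.07)]: print(n);jar(W,(x/1000,y/1000),h)
go(479,-136,260,12.4)
```

```text
TCP h 234.4 pos [0.669 0.098 0.235] yaw -0.6 q7 -0.13 t 16.5 open 0.94 grip 0.0
level H 234.2
 top [ 2.2 -1.  56.6 56.5] 81.8 | face [ 2.3 -1.  56.6 56.4] 82.2 | bar [ 2.1 -1.  50.  14.5] -7.7
bar h 0.14074709794206608
 rim [23.7 -7.3 73.3 27.3] 78.7 | floor [38.  37.3 14.1  3.1] 78.2
SW
 top [0. 0. 0. 0.] 0.0 | face [0. 0. 0. 0.] 0.0 | bar [0. 0. 0. 0.] 0.0
TW
 top [ 478.9 -135.8   90.9   56.4] -77.0 | face [ 473.3 -110.9   56.2   39.3] 14.2 | bar [ 479.2 -135.1   50.2   14.8] 24.1
SN
 top [ 448.7 -316.5   56.6   55.9] -76.5 | face [ 429.5 -296.4   33.9   16.8] 42.5 | bar [ 448.4 -316.7   49.4   15.2] 24.8
dp [-235.7 -187.9  -25.3] tw [-0.004 -0.002 -0.226] yaw -0.6 -> 12.4 q7 -0.13
```

The tall narrow jar is seated, bar parallel to its y and lid home. Next is the tall wide jar.

{"fn": "step_arm", "kwargs": {
  "motion": [
    {"dp": [-60,-48,-25],"twist": [0,0,-0.1],"hand": 1},
    {"dp": [-115,-95,-35],"twist": [0,0,-0.226],"hand": 1},
    {"dp": [-170,-140,-35],"twist": [0,0,-0.226],"hand": 1},
    {"dp": [-236,-188,-35],"twist": [0,0,-0.226],"hand": 1},
    {"dp": [-236,-188,-35],"twist": [0,0,-0.226],"hand": 1}
  ]
}}

```text
clock: 17.2
tool_pos: [0.4776, -0.1379, 0.2701]
eef_rot: [0.627, 0.779, -0.0, -0.001]
contact_force: [0.4, -0.2, 0.3]
opening: 0.998
finger_force: 0.0
```

{"fn": "step_arm", "kwargs": {
  "motion": [
    {"dp": [0,0,0],"twist": [0,0,0],"hand": 1},
    {"dp": [0,0,0],"twist": [0,0,0],"hand": 1},
    {"dp": [0,0,0],"twist": [0,0,0],"hand": 1}
  ]
}}

```text
clock: 17.58
tool_pos: [0.4808, -0.1346, 0.2705]
eef_rot: [0.626, 0.78, 0.001, -0.001]
contact_force: [-0.2, 0.1, 0.7]
opening: 1.001
finger_force: 0.0
```

Run:
```python
from h import *
T,st,H=tc(); jar(T,seen(st,479,-136),.11); c=seen(st,655,-98); print(c);tray(T,c)
```

```text
TCP h 269.8 pos [ 0.481 -0.135  0.27 ] yaw 12.6 q7 0.44 t 17.6 open 1.0 grip 0.0
level H 269.8
 top [-2.3 -0.4 87.8 55.9] 0.1 | face [19.8 -0.4 55.8 43.5] -89.9 | bar [-2.6 -0.6 50.2 14.9] 80.0
[-0.00215221  0.17803436]
 rim [ -0.6 178.4 108.   74.5] -1.2 | floor [ -1.5 183.3  96.   56.5] -1.3
```

{"fn": "step_arm", "kwargs": {
  "motion": [
    {"dp": [-3,-0.5,60],"twist": [0,0,0],"hand": 1},
    {"dp": [-3,-0.5,120],"twist": [0,0,0],"hand": 1},
    {"dp": [-3,-0.5,160],"twist": [0,0,0],"hand": 1},
    {"dp": [-3,-0.5,190],"twist": [0,0,0],"hand": 1},
    {"dp": [-3,-0.5,200],"twist": [0,0,0],"hand": 1}
  ]
}}

```text
clock: 18.25
tool_pos: [0.4796, -0.1376, 0.0692]
eef_rot: [0.626, 0.78, 0.0, -0.002]
contact_force: [0.4, -0.4, 0.1]
opening: 1.004
finger_force: 0.0
```

{"fn": "step_arm", "kwargs": {
  "motion": [
    {"dp": [0,0,0],"twist": [0,0,0],"hand": 1},
    {"dp": [0,0,0],"twist": [0,0,0],"hand": 0.0},
    {"dp": [0,0,0],"twist": [0,0,0],"hand": 0.0},
    {"dp": [0,0,0],"twist": [0,0,0],"hand": 0.0},
    {"dp": [0,0,0],"twist": [0,0,0],"hand": 0.0}
  ],
  "force": 35
}}

```text
clock: 18.88
tool_pos: [0.4804, -0.139, 0.0715]
eef_rot: [0.627, 0.779, 0.001, -0.0]
contact_force: [1.0, -0.1, 4.2]
opening: 0.633
finger_force: 35.0
```

```bash
python3 -c "from h import *;lid()"
```

```text
yaw 12.4 Mz [0.026 0.145 0.031] F [ 1.  -0.1  4.2] open 0.63 grip 35.0 q7 0.45
```

{"fn": "step_arm", "kwargs": {
  "motion": [
    {"dp": [0,0,-60],"twist": [0,0,0],"hand": 0},
    {"dp": [0,0,-100],"twist": [0,0,0],"hand": 0},
    {"dp": [1,60,-100],"twist": [0,0,-0.02],"hand": 0},
    {"dp": [2,120,-100],"twist": [0,0,-0.02],"hand": 0},
    {"dp": [2.4,179,-100],"twist": [0,0,-0.02],"hand": 0}
  ]
}}

```text
clock: 19.5
tool_pos: [0.6549, -0.0977, 0.1704]
eef_rot: [0.619, 0.785, 0.0, -0.002]
contact_force: [-0.2, -0.3, -5.1]
opening: 0.632
finger_force: 35.0
```

{"fn": "step_arm", "kwargs": {
  "motion": [
    {"dp": [0,0,0],"twist": [0,0,0],"hand": 0},
    {"dp": [0,0,20],"twist": [0,0,0],"hand": 0},
    {"dp": [0,0,40],"twist": [0,0,0],"hand": 0},
    {"dp": [0,0,55],"twist": [0,0,0],"hand": 0},
    {"dp": [0,0,55],"twist": [0,0,0],"hand": 0}
  ]
}}

```text
clock: 20.12
tool_pos: [0.6523, -0.0983, 0.1143]
eef_rot: [0.619, 0.785, -0.001, -0.003]
contact_force: [0.7, -0.9, -4.2]
opening: 0.632
finger_force: 35.0
```

```bash
cat >> h.py <<'E'
def fit(T,H,half,below):
    """held jar front-edge centre x / y extents, tray front edge x and y; half=half length along tool x; below=body top minus H"""
    P=T[(np.abs(T[...,1])<.02)&(T[...,0]>half-.012)&(T[...,0]<half+.012)&(T[...,2]>H-.11)]
    print("jar cx:",[(z,round(np.median(Q[:,0])*1000-half*1000,1)) for z in(-60,-40,-20,0,15,30) if len(Q:=P[np.abs(P[:,2]-H-z/1000)<.004])>8])
    F=T[(np.abs(T[...,0]-half)<.008)&(T[...,2]>H-.06)&(T[...,2]<H+.02)&(np.abs(T[...,1])<.05)]
    print("jar y ext",(np.percentile(F[:,1],[1,99])*1000).round(1),"mid",round(np.percentile(F[:,1],[1,99]).mean()*1000,1))
    P=near(T,[0.03,0],.075,.024,.036)
    if len(P): print("rim front x",round(np.percentile(P[:,0],99.5)*1000,1),"y ext",(np.percentile(P[:,1],[.5,99.5])*1000).round(1),"rect",*rect(P))
E
python3 - <<'E'
from h import *
T,st,H=tc(); fit(T,H,.045,.04); print(st["contact_force"])
E
```

```text
TCP h 114.0 pos [ 0.652 -0.098  0.114] yaw 13.5 q7 0.37 t 20.1 open 0.63 grip 35.0
level H 113.6
jar cx: [(-60, np.float64(1.2)), (-40, np.float64(1.5)), (-20, np.float64(1.3)), (0, np.float64(1.3)), (15, np.float64(1.4)), (30, np.float64(1.4))]
jar y ext [-25.1  26.8] mid 0.9
rim front x 54.9 y ext [-32.8  40.1] rect [45.7  3.7 73.7 22. ] -86.2
[ 0.71601923 -0.87569324 -4.22959345]
```

{"fn": "step_arm", "kwargs": {
  "motion": [
    {"dp": [0,2.7,0],"twist": [0,0,0],"hand": 0},
    {"dp": [0,2.7,6],"twist": [0,0,0],"hand": 0},
    {"dp": [0,2.7,6],"twist": [0,0,0],"hand": 0}
  ]
}}

```text
clock: 20.55
tool_pos: [0.6565, -0.0975, 0.1097]
eef_rot: [0.619, 0.785, 0.0, -0.001]
contact_force: [-0.4, 0.6, -5.1]
opening: 0.634
finger_force: 35.0
```

```bash
cat >> h.py <<'E'
def rimline(T,H):
    P=near(T,[0.03,0],.075,.024,.036); ys=np.arange(-.03,.0301,.006)
    X=[np.max(P[np.abs(P[:,1]-y)<.003][:,0])*1000 if (np.abs(P[:,1]-y)<.003).sum()>2 else np.nan for y in ys]; k=~np.isnan(X)
    c=np.polyfit(ys[k]*1000,np.array(X)[k],1); print("rim front: x=%.1f at y0, slope %.3f"%(c[1],c[0]))
    J=T[(T[...,2]>H+.0)&(T[...,2]<H+.03)&(np.abs(T[...,1])<.025)]
    X=[np.percentile(J[np.abs(J[:,1]-y)<.003][:,0],98)*1000 for y in ys[2:-2]]; print("jar front slope %.3f"%np.polyfit(ys[2:-2]*1000,X,1)[0])
E
python3 - <<'E'
from h import *
T,st,H=tc("w9"); fit(T,H,.045,.04); rimline(T,H)
E
```

```text
TCP h 109.2 pos [ 0.657 -0.098  0.11 ] yaw 13.5 q7 0.37 t 20.6 open 0.63 grip 35.0
level H 109.0
jar cx: [(-60, np.float64(1.2)), (-40, np.float64(1.5)), (-20, np.float64(1.3)), (0, np.float64(1.3)), (15, np.float64(1.5)), (30, np.float64(1.4))]
jar y ext [-25.   26.9] mid 0.9
rim front x 55.2 y ext [-36.9  35.3] rect [46.8 -0.8 73.4 20.4] 86.8
rim front: x=55.1 at y0, slope -0.005
jar front slope 0.002
```

View pics/w9.png

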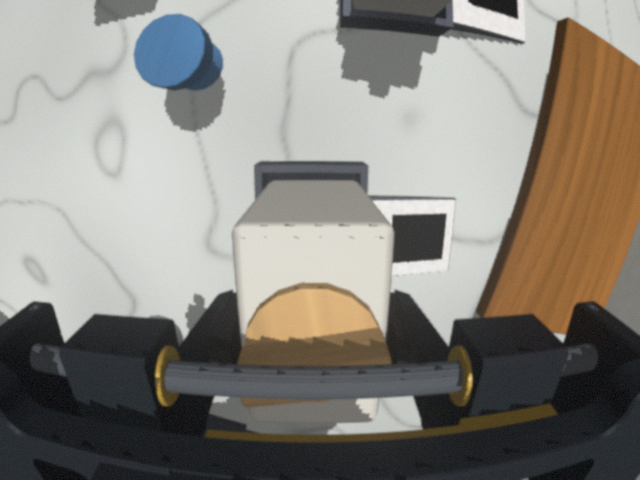

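The wide jar lines up with its tray rim at (311,170), with a y error of about 1 mm. Lowering it in.

{"fn": "step_arm", "kwargs": {
  "motion": [
    {"dp": [0,-0.9,6],"twist": [0,0,0],"hand": 0},
    {"dp": [0,-0.9,14],"twist": [0,0,0],"hand": 0},
    {"dp": [0,-0.9,22],"twist": [0,0,0],"hand": 0},
    {"dp": [0,-0.9,30],"twist": [0,0,0],"hand": 0},
    {"dp": [0,-0.9,31],"twist": [0,0,0],"hand": 0}
  ]
}}

```text
clock: 21.22
tool_pos: [0.6553, -0.0977, 0.078]
eef_rot: [0.619, 0.785, 0.0, -0.001]
contact_force: [1.4, 0.3, -4.4]
opening: 0.633
finger_force: 35.0
```

{"fn": "step_arm", "kwargs": {
  "motion": [
    {"dp": [0,0,2],"twist": [0,0,0],"hand": 0},
    {"dp": [0,0,3],"twist": [0,0,0],"hand": 0},
    {"dp": [0,0,3],"twist": [0,0,0],"hand": 0}
  ]
}}

```text
clock: 21.6
tool_pos: [0.6563, -0.0978, 0.0766]
eef_rot: [0.619, 0.785, 0.001, -0.0]
contact_force: [-1.0, 1.1, -0.1]
opening: 0.634
finger_force: 35.0
```

{"fn": "step_arm", "kwargs": {
  "motion": [
    {"dp": [0,0,0],"twist": [0,0,0],"hand": 1},
    {"dp": [0,0,0],"twist": [0,0,0],"hand": 1},
    {"dp": [0,0,0],"twist": [0,0,0],"hand": 1},
    {"dp": [0,0,-50],"twist": [0,0,0],"hand": 1},
    {"dp": [0,0,-110],"twist": [0,0,0],"hand": 1}
  ]
}}

```text
clock: 22.22
tool_pos: [0.6551, -0.0979, 0.186]
eef_rot: [0.619, 0.785, -0.0, -0.002]
contact_force: [1.0, 0.5, 0.2]
opening: 0.998
finger_force: 0.0
```

{"fn": "step_arm", "kwargs": {
  "motion": [
    {"dp": [0,0,-15],"twist": [0,0,-0.18],"hand": 1},
    {"dp": [0,0,-15],"twist": [0,0,-0.36],"hand": 1},
    {"dp": [0,0,-15],"twist": [0,0,-0.54],"hand": 1},
    {"dp": [0,0,-15],"twist": [0,0,-0.72],"hand": 1},
    {"dp": [0,0,-15],"twist": [0,0,-0.9],"hand": 1}
  ]
}}

```text
clock: 22.85
tool_pos: [0.656, -0.0982, 0.2011]
eef_rot: [0.213, 0.977, 0.001, -0.0]
contact_force: [0.2, 0.4, 0.8]
opening: 1.001
finger_force: 0.0
```

{"fn": "step_arm", "kwargs": {
  "motion": [
    {"dp": [0,0,0],"twist": [0,0,-0.18],"hand": 1},
    {"dp": [0,0,0],"twist": [0,0,-0.36],"hand": 1},
    {"dp": [0,0,0],"twist": [0,0,-0.54],"hand": 1},
    {"dp": [0,0,0],"twist": [0,0,-0.72],"hand": 1},
    {"dp": [0,0,0],"twist": [0,0,-0.85],"hand": 1}
  ]
}}

```text
clock: 23.48
tool_pos: [0.656, -0.0983, 0.201]
eef_rot: [-0.208, 0.978, 0.001, 0.0]
contact_force: [-0.2, 0.2, -1.1]
opening: 1.001
finger_force: 0.0
```

{"fn": "step_arm", "kwargs": {
  "motion": [
    {"dp": [0,0,0],"twist": [0,0,0],"hand": 0.5},
    {"dp": [0,0,0],"twist": [0,0,0],"hand": 0.5}
  ]
}}

```text
clock: 23.72
tool_pos: [0.656, -0.0981, 0.201]
eef_rot: [-0.205, 0.979, 0.001, -0.0]
contact_force: [-0.5, -2.0, -0.6]
opening: 0.795
finger_force: 0.0
```

Run:
```python
from h import *
T,st,H=tc(); jar(T,[0,0],.115); P=near(T,[0,0],.05,.13,.16); print("bar h",np.median(P[:,2]))
```

```text
TCP h 200.4 pos [ 0.656 -0.098  0.201] yaw 113.7 q7 1.75 t 23.7 open 0.8 grip 0.0
level H 200.4
 top [-0.8  1.4 90.6 56. ] -80.2 | face [-0.7  1.4 90.5 56. ] -80.3 | bar [-0.8  1.6 49.9 14.1] 1.4
bar h 0.14072559132389575
```

{"fn": "step_arm", "kwargs": {
  "motion": [
    {"dp": [-0.5,1.6,50],"twist": [0,0,0.02],"hand": 0.3},
    {"dp": [-0.5,1.6,80],"twist": [0,0,0.02],"hand": 0},
    {"dp": [-0.5,1.6,84],"twist": [0,0,0.02],"hand": -1},
    {"dp": [-0.5,1.6,84],"twist": [0,0,0.02],"hand": -1},
    {"dp": [-0.5,1.6,84],"twist": [0,0,0.02],"hand": -1}
  ],
  "force": 20
}}

```text
clock: 24.4
tool_pos: [0.6571, -0.0962, 0.1187]
eef_rot: [-0.196, 0.981, 0.001, 0.001]
contact_force: [-0.4, -0.1, -0.7]
opening: 0.223
finger_force: 0.0
```

{"fn": "step_arm", "kwargs": {
  "motion": [
    {"dp": [0,0,0],"twist": [0,0,0],"hand": -1},
    {"dp": [0,0,0],"twist": [0,0,0],"hand": -1},
    {"dp": [0,0,0],"twist": [0,0,0],"hand": -1},
    {"dp": [0,0,0],"twist": [0,0,0],"hand": -1}
  ]
}}

```text
clock: 24.9
tool_pos: [0.6566, -0.0953, 0.1183]
eef_rot: [-0.197, 0.98, 0.001, 0.001]
contact_force: [-1.3, 1.2, 6.1]
opening: 0.155
finger_force: 20.0
```

```bash
python3 -c "from h import *;lid()"
```

```text
yaw 112.7 Mz [0.473 0.214 0.028] F [-1.3  1.2  6.1] open 0.16 grip 20.0 q7 1.69
```

Gripped. I'll turn clockwise about 1.75 rad plus slack.

{"fn": "step_arm", "kwargs": {
  "motion": [
    {"dp": [0,0,-0.5],"twist": [0,0,0.17],"hand": -1},
    {"dp": [0,0,-0.5],"twist": [0,0,0.34],"hand": -1},
    {"dp": [0,0,-0.5],"twist": [0,0,0.51],"hand": -1},
    {"dp": [0,0,-0.5],"twist": [0,0,0.68],"hand": -1},
    {"dp": [0,0,-0.5],"twist": [0,0,0.85],"hand": -1}
  ]
}}

```text
clock: 25.52
tool_pos: [0.6565, -0.0959, 0.1183]
eef_rot: [0.228, 0.974, 0.001, 0.0]
contact_force: [0.4, 1.3, 3.3]
opening: 0.154
finger_force: 20.0
```

{"fn": "step_arm", "kwargs": {
  "motion": [
    {"dp": [0,0,0],"twist": [0,0,0.17],"hand": -1},
    {"dp": [0,0,0],"twist": [0,0,0.34],"hand": -1},
    {"dp": [0,0,0],"twist": [0,0,0.51],"hand": -1},
    {"dp": [0,0,0],"twist": [0,0,0.68],"hand": -1},
    {"dp": [0,0,0],"twist": [0,0,0.85],"hand": -1}
  ]
}}

```text
clock: 26.15
tool_pos: [0.656, -0.0963, 0.1183]
eef_rot: [0.609, 0.793, 0.001, -0.0]
contact_force: [-1.0, 1.2, 3.2]
opening: 0.154
finger_force: 20.0
```

{"fn": "step_arm", "kwargs": {
  "motion": [
    {"dp": [0,0,0],"twist": [0,0,0.08],"hand": -1},
    {"dp": [0,0,0],"twist": [0,0,0.15],"hand": -1},
    {"dp": [0,0,0],"twist": [0,0,0.15],"hand": -1}
  ]
}}

```text
clock: 26.52
tool_pos: [0.6555, -0.0962, 0.1183]
eef_rot: [0.664, 0.747, 0.0, -0.001]
contact_force: [-2.2, -0.6, 5.4]
opening: 0.159
finger_force: 20.7
```

```bash
python3 -c "from h import *;lid()"
```

```text
yaw 6.7 Mz [0.039 0.574 0.465] F [-2.2 -0.6  5.4] open 0.16 grip 20.7 q7 0.31
```

{"fn": "step_arm", "kwargs": {
  "motion": [
    {"dp": [0,0,0],"twist": [0,0,0],"hand": 0.3},
    {"dp": [0,0,0],"twist": [0,0,0],"hand": 0.3},
    {"dp": [0,0,-30],"twist": [0,0,0],"hand": 0.6},
    {"dp": [0,0,-90],"twist": [0,0,0],"hand": 1},
    {"dp": [0,0,-130],"twist": [0,0,0],"hand": 1}
  ]
}}

```text
clock: 27.15
tool_pos: [0.6566, -0.0968, 0.25]
eef_rot: [0.665, 0.747, 0.001, 0.0]
contact_force: [0.8, 0.8, -0.7]
opening: 0.705
finger_force: 0.0
```

{"fn": "step_arm", "kwargs": {
  "motion": [
    {"dp": [0,0,0],"twist": [0,0,0],"hand": 1},
    {"dp": [0,0,0],"twist": [0,0,0],"hand": 1}
  ]
}}

```text
clock: 27.4
tool_pos: [0.6551, -0.0963, 0.2465]
eef_rot: [0.665, 0.747, 0.0, -0.001]
contact_force: [0.5, 0.5, 0.1]
opening: 0.929
finger_force: 0.0
```

Run:
```python
from h import *
T,st,H=tc(); jar(T,[0,0],.115); P=near(T,[0,0],.05,.13,.16); print("bar h",np.median(P[:,2]))
s=r.snapshot("top"); W=cloud(s); np.savez("top2.npz",**s)
for n,(x,y),h in[("SW",(457,113),.07),("SN",(448,-316),.07)]: print(n);jar(W,(x/1000,y/1000),h)
go(448,-316,270,14); print(st["q"].round(2))
```

```text
TCP h 246.0 pos [ 0.655 -0.096  0.246] yaw 6.6 q7 0.29 t 27.4 open 0.93 grip 0.0
level H 245.8
 top [ 0.9  1.2 89.5 56.3] -3.2 | face [ 0.9  1.2 89.5 56.3] -3.2 | bar [ 0.1  1.3 49.8 13.9] -3.0
bar h 0.14072595804151378
SW
 top [457.  113.   89.9  56.2] -74.7 | face [449.3 140.   55.3  33.4] 15.6 | bar [456.7 112.6  48.8  14. ] 34.3
SN
 top [ 441.8 -330.5   35.7   30.4] 11.5 | face [ 431.9 -345.8    5.2    4.2] 89.9 | bar [ 434.5 -324.    17.4   14.6] 14.6
dp [-194.3 -230.9  -24.1] tw [-0.003 -0.003 -0.128] yaw 6.6 -> 14.0 q7 0.29
[ 0.    0.73  0.14  1.43 -0.11  1.    0.29]
```

The tall wide jar is done. The short narrow jar now looks shifted or hidden in the top view, so I'll go and look at it.

{"fn": "step_arm", "kwargs": {
  "motion": [
    {"dp": [-45,-45,-30],"twist": [0,0,0],"hand": 1},
    {"dp": [-90,-100,-40],"twist": [0,0,-0.1],"hand": 1},
    {"dp": [-130,-150,-40],"twist": [0,0,-0.128],"hand": 1},
    {"dp": [-165,-195,-40],"twist": [0,0,-0.128],"hand": 1},
    {"dp": [-194,-231,-40],"twist": [0,0,-0.128],"hand": 1}
  ]
}}

```text
clock: 28.12
tool_pos: [0.4466, -0.317, 0.2861]
eef_rot: [0.616, 0.788, 0.0, -0.002]
contact_force: [0.4, -0.5, 0.3]
opening: 1.0
finger_force: 0.0
```

{"fn": "step_arm", "kwargs": {
  "motion": [
    {"dp": [0,0,0],"twist": [0,0,0],"hand": 1},
    {"dp": [0,0,0],"twist": [0,0,0],"hand": 1},
    {"dp": [0,0,0],"twist": [0,0,0],"hand": 1}
  ]
}}

```text
clock: 28.5
tool_pos: [0.4502, -0.3142, 0.2866]
eef_rot: [0.615, 0.789, 0.001, -0.001]
contact_force: [-0.2, 0.0, 0.3]
opening: 0.994
finger_force: 0.0
```

Run:
```python
from h import *
T,st,H=tc("w10"); print(st["q"].round(2))
P=near(T,[0,0],.15,.088,.106); c=P[:,:2].mean(0); print(c,len(P)); jar(T,c,.07); c=seen(st,598,-337);print(c);tray(T,c)
```

```text
TCP h 285.9 pos [ 0.45  -0.314  0.287] yaw 14.2 q7 0.83 t 28.5 open 0.99 grip 0.0
level H 285.9
[ 0.47  0.52  0.09  1.73 -0.06  0.9   0.83]
[-0.00371207 -0.00040308] 789
 top [-4.7 -1.  57.  55.7] 89.8 | face [12.3 -0.1 56.5 23.5] -87.0 | bar [-4.4 -0.5 49.8 14.7] 80.6
[-0.05822886  0.13778923]
 rim [-56.4 139.4  74.7  74. ] -71.6 | floor [-59.9 143.3  61.1  55.5] 18.8
```

View pics/w10.png

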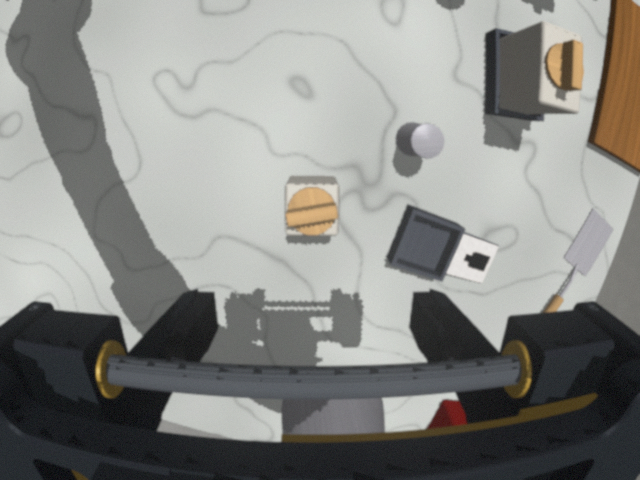

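The short narrow jar at (312,207) hasn't moved. Its tray is at (427,242), and the salt shaker at (428,140) is clear. Grasping.

{"fn": "step_arm", "kwargs": {
  "motion": [
    {"dp": [-4.5,-0.7,60],"twist": [0,0,0],"hand": 1},
    {"dp": [-4.5,-0.7,120],"twist": [0,0,0],"hand": 1},
    {"dp": [-4.5,-0.7,180],"twist": [0,0,0],"hand": 1},
    {"dp": [-4.5,-0.7,225],"twist": [0,0,0],"hand": 1},
    {"dp": [-4.5,-0.7,257],"twist": [0,0,0],"hand": 1}
  ]
}}

```text
clock: 29.18
tool_pos: [0.4496, -0.3183, 0.0277]
eef_rot: [0.615, 0.789, 0.001, -0.002]
contact_force: [-0.3, -0.0, 0.2]
opening: 1.002
finger_force: 0.0
```

{"fn": "step_arm", "kwargs": {
  "motion": [
    {"dp": [0,0,0],"twist": [0,0,0],"hand": 1},
    {"dp": [0,0,0],"twist": [0,0,0],"hand": 0.0},
    {"dp": [0,0,0],"twist": [0,0,0],"hand": 0.0},
    {"dp": [0,0,0],"twist": [0,0,0],"hand": 0.0},
    {"dp": [0,0,0],"twist": [0,0,0],"hand": 0.0}
  ],
  "force": 35
}}

```text
clock: 29.8
tool_pos: [0.4498, -0.3203, 0.0312]
eef_rot: [0.616, 0.788, 0.001, 0.0]
contact_force: [-0.3, 0.9, 5.5]
opening: 0.635
finger_force: 35.0
```

```bash
python3 -c "from h import *;lid()"
```

```text
yaw 14.0 Mz [ 0.018  0.084 -0.048] F [-0.3  0.9  5.5] open 0.64 grip 35.0 q7 0.87
```

{"fn": "step_arm", "kwargs": {
  "motion": [
    {"dp": [0,0,-50],"twist": [0,0,0],"hand": 0},
    {"dp": [-10,35,-80],"twist": [0,0,0.1],"hand": 0},
    {"dp": [-30,85,-80],"twist": [0,0,0.22],"hand": 0},
    {"dp": [-52,140,-80],"twist": [0,0,0.32],"hand": 0},
    {"dp": [-52,140,-80],"twist": [0,0,0.32],"hand": 0}
  ]
}}

```text
clock: 30.42
tool_pos: [0.6034, -0.3346, 0.1096]
eef_rot: [0.732, 0.682, 0.002, 0.001]
contact_force: [-0.1, -0.2, -3.8]
opening: 0.63
finger_force: 35.0
```

{"fn": "step_arm", "kwargs": {
  "motion": [
    {"dp": [0,0,20],"twist": [0,0,0],"hand": 0},
    {"dp": [0,0,35],"twist": [0,0,0],"hand": 0},
    {"dp": [0,0,40],"twist": [0,0,0],"hand": 0},
    {"dp": [0,0,40],"twist": [0,0,0],"hand": 0}
  ]
}}

```text
clock: 30.92
tool_pos: [0.5967, -0.3367, 0.0694]
eef_rot: [0.734, 0.679, 0.0, -0.002]
contact_force: [-0.1, 0.7, -2.5]
opening: 0.631
finger_force: 35.0
```

Run:
```python
from h import *
T,st,H=tc("w11"); fit(T,H,.028,.04); rimline(T,H); print(st["contact_force"])
```

```text
TCP h 68.9 pos [ 0.597 -0.337  0.069] yaw -4.4 q7 0.56 t 30.9 open 0.63 grip 35.0
level H 68.8
jar cx: [(-60, np.float64(-2.9)), (-40, np.float64(8.5)), (-20, np.float64(1.6)), (0, np.float64(1.6)), (15, np.float64(1.7)), (30, np.float64(1.6))]
jar y ext [-32.8  48.2] mid 7.7
rim front x 38.7 y ext [-33.7  39. ] rect [25.2  2.6 73.2 27.3] -89.6
rim front: x=38.7 at y0, slope -0.003
jar front slope -0.005
[-0.14601125  0.6699467  -2.48398409]
```

{"fn": "step_arm", "kwargs": {
  "motion": [
    {"dp": [0.2,1.8,0],"twist": [0,0,0],"hand": 0},
    {"dp": [0.2,1.8,0],"twist": [0,0,0],"hand": 0}
  ]
}}

```text
clock: 31.22
tool_pos: [0.6001, -0.3367, 0.0707]
eef_rot: [0.733, 0.68, 0.001, -0.0]
contact_force: [-0.4, 1.0, -3.3]
opening: 0.636
finger_force: 35.0
```

Run:
```python
from h import *
T,st,H=tc(); fit(T,H,.028,.04)
```

```text
TCP h 70.2 pos [ 0.6   -0.337  0.071] yaw -4.3 q7 0.55 t 31.2 open 0.64 grip 35.0
level H 70.1
jar cx: [(-60, np.float64(10.2)), (-40, np.float64(8.0)), (-20, np.float64(1.6)), (0, np.float64(1.6)), (15, np.float64(1.7)), (30, np.float64(1.6))]
jar y ext [-36.4  47.9] mid 5.8
rim front x 38.5 y ext [-37.3  35.9] rect [24.2 -0.7 74.  29.5] 89.3
```

{"fn": "step_arm", "kwargs": {
  "motion": [
    {"dp": [0,-0.8,8],"twist": [0,0,0],"hand": 0},
    {"dp": [0,-0.8,16],"twist": [0,0,0],"hand": 0},
    {"dp": [0,-0.8,24],"twist": [0,0,0],"hand": 0},
    {"dp": [0,-0.8,32],"twist": [0,0,0],"hand": 0},
    {"dp": [0,-0.8,32],"twist": [0,0,0],"hand": 0}
  ]
}}

```text
clock: 31.9
tool_pos: [0.5984, -0.3364, 0.0373]
eef_rot: [0.733, 0.68, 0.0, -0.001]
contact_force: [0.4, -0.5, -2.8]
opening: 0.631
finger_force: 35.0
```

{"fn": "step_arm", "kwargs": {
  "motion": [
    {"dp": [0,0,1],"twist": [0,0,0],"hand": 0},
    {"dp": [0,0,2.5],"twist": [0,0,0],"hand": 0},
    {"dp": [0,0,2.5],"twist": [0,0,0],"hand": 0}
  ]
}}

```text
clock: 32.28
tool_pos: [0.5988, -0.3366, 0.0363]
eef_rot: [0.733, 0.68, 0.001, -0.001]
contact_force: [-2.5, 1.3, 2.4]
opening: 0.63
finger_force: 35.0
```

{"fn": "step_arm", "kwargs": {
  "motion": [
    {"dp": [0,0,0],"twist": [0,0,0],"hand": 1},
    {"dp": [0,0,0],"twist": [0,0,0],"hand": 1},
    {"dp": [0,0,0],"twist": [0,0,0],"hand": 1},
    {"dp": [0,0,-50],"twist": [0,0,0],"hand": 1},
    {"dp": [0,0,-110],"twist": [0,0,0],"hand": 1}
  ]
}}

```text
clock: 32.9
tool_pos: [0.5978, -0.3362, 0.1455]
eef_rot: [0.733, 0.68, -0.0, -0.002]
contact_force: [2.1, -0.4, -0.2]
opening: 0.996
finger_force: 0.0
```

{"fn": "step_arm", "kwargs": {
  "motion": [
    {"dp": [0,0,-25],"twist": [0,0,-0.18],"hand": 1},
    {"dp": [0,0,-25],"twist": [0,0,-0.36],"hand": 1},
    {"dp": [0,0,-25],"twist": [0,0,-0.54],"hand": 1},
    {"dp": [0,0,-25],"twist": [0,0,-0.72],"hand": 1},
    {"dp": [0,0,-25],"twist": [0,0,-0.9],"hand": 1}
  ]
}}

```text
clock: 33.52
tool_pos: [0.5986, -0.3369, 0.1706]
eef_rot: [0.362, 0.932, 0.001, -0.0]
contact_force: [-0.2, -0.9, 0.3]
opening: 1.0
finger_force: 0.0
```

{"fn": "step_arm", "kwargs": {
  "motion": [
    {"dp": [0,0,0],"twist": [0,0,-0.18],"hand": 1},
    {"dp": [0,0,0],"twist": [0,0,-0.36],"hand": 1},
    {"dp": [0,0,0],"twist": [0,0,-0.54],"hand": 1},
    {"dp": [0,0,0],"twist": [0,0,-0.72],"hand": 1},
    {"dp": [0,0,0],"twist": [0,0,-0.83],"hand": 1}
  ]
}}

```text
clock: 34.15
tool_pos: [0.5985, -0.3371, 0.1705]
eef_rot: [-0.043, 0.999, 0.001, -0.0]
contact_force: [-0.1, 0.0, 0.6]
opening: 1.003
finger_force: 0.0
```

{"fn": "step_arm", "kwargs": {
  "motion": [
    {"dp": [0,0,0],"twist": [0,0,0],"hand": 0.5},
    {"dp": [0,0,0],"twist": [0,0,0],"hand": 0.5}
  ]
}}

```text
clock: 34.4
tool_pos: [0.5986, -0.3368, 0.1705]
eef_rot: [-0.041, 0.999, 0.001, -0.0]
contact_force: [-0.3, -0.1, -0.3]
opening: 0.795
finger_force: 0.0
```

Run:
```python
from h import *
T,st,H=tc(); jar(T,[0,0],.075); P=near(T,[0,0],.05,.09,.12); print("bar h",np.median(P[:,2]))
```

```text
TCP h 170.0 pos [ 0.599 -0.337  0.171] yaw 94.7 q7 1.89 t 34.4 open 0.79 grip 0.0
level H 170.0
 top [-1.2  1.7 56.8 56.3] -80.7 | face [ 9.8  3.4 56.3 35.2] -82.5 | bar [-1.   1.7 49.6 14.1] -0.6
bar h 0.10076123300707818
```

{"fn": "step_arm", "kwargs": {
  "motion": [
    {"dp": [-1,1.7,50],"twist": [0,0,0],"hand": 0.3},
    {"dp": [-1,1.7,88],"twist": [0,0,0],"hand": 0},
    {"dp": [-1,1.7,93],"twist": [0,0,0],"hand": -1},
    {"dp": [-1,1.7,93],"twist": [0,0,0],"hand": -1},
    {"dp": [-1,1.7,93],"twist": [0,0,0],"hand": -1}
  ],
  "force": 20
}}

```text
clock: 35.08
tool_pos: [0.6009, -0.3355, 0.0797]
eef_rot: [-0.041, 0.999, 0.0, 0.001]
contact_force: [-0.0, 0.6, 0.1]
opening: 0.219
finger_force: 0.0
```

{"fn": "step_arm", "kwargs": {
  "motion": [
    {"dp": [0,0,0],"twist": [0,0,0],"hand": -1},
    {"dp": [0,0,0],"twist": [0,0,0],"hand": -1},
    {"dp": [0,0,0],"twist": [0,0,0],"hand": -1},
    {"dp": [0,0,0],"twist": [0,0,0],"hand": -1},
    {"dp": [0,0,0],"twist": [0,0,0.1],"hand": -1}
  ]
}}

```text
clock: 35.7
tool_pos: [0.6007, -0.3347, 0.0793]
eef_rot: [0.01, 1.0, 0.001, 0.001]
contact_force: [-0.4, 1.7, 5.4]
opening: 0.156
finger_force: 20.0
```

{"fn": "step_arm", "kwargs": {
  "motion": [
    {"dp": [0,0,0],"twist": [0,0,0.1],"hand": -1},
    {"dp": [0,0,0],"twist": [0,0,0.2],"hand": -1},
    {"dp": [0,0,0],"twist": [0,0,0.3],"hand": -1},
    {"dp": [0,0,0],"twist": [0,0,0.3],"hand": -1}
  ]
}}

```text
clock: 36.2
tool_pos: [0.6006, -0.3351, 0.0793]
eef_rot: [0.158, 0.987, 0.0, 0.001]
contact_force: [-0.8, 1.5, 5.9]
opening: 0.155
finger_force: 20.0
```

```bash
python3 -c "from h import *;lid()"
```

```text
yaw 71.8 Mz [ 0.182  0.149 -0.031] F [-0.8  1.5  5.9] open 0.16 grip 20.0 q7 1.56
```

Turning freely past 10°, so the lid started about 100° open as assumed. Continuing.

{"fn": "step_arm", "kwargs": {
  "motion": [
    {"dp": [0,0,-0.5],"twist": [0,0,0.17],"hand": -1},
    {"dp": [0,0,-0.5],"twist": [0,0,0.34],"hand": -1},
    {"dp": [0,0,-0.5],"twist": [0,0,0.51],"hand": -1},
    {"dp": [0,0,-0.5],"twist": [0,0,0.68],"hand": -1},
    {"dp": [0,0,-0.5],"twist": [0,0,0.85],"hand": -1}
  ]
}}

```text
clock: 36.83
tool_pos: [0.5996, -0.3362, 0.0793]
eef_rot: [0.553, 0.833, 0.0, 0.0]
contact_force: [-0.8, -0.7, 2.0]
opening: 0.157
finger_force: 20.0
```

{"fn": "step_arm", "kwargs": {
  "motion": [
    {"dp": [0,0,0],"twist": [0,0,0.17],"hand": -1},
    {"dp": [0,0,0],"twist": [0,0,0.34],"hand": -1},
    {"dp": [0,0,0],"twist": [0,0,0.48],"hand": -1},
    {"dp": [0,0,0],"twist": [0,0,0.6],"hand": -1},
    {"dp": [0,0,0],"twist": [0,0,0.6],"hand": -1}
  ]
}}

```text
clock: 37.45
tool_pos: [0.599, -0.3356, 0.0793]
eef_rot: [0.773, 0.634, -0.0, -0.0]
contact_force: [-2.4, 0.1, 6.8]
opening: 0.154
finger_force: 20.0
```

```bash
python3 -c "from h import *;lid()"
```

```text
yaw -11.2 Mz [-0.018  0.695  0.142] F [-2.4  0.1  6.8] open 0.15 grip 20.0 q7 0.49
```

{"fn": "step_arm", "kwargs": {
  "motion": [
    {"dp": [0,0,0],"twist": [0,0,0.07],"hand": -1},
    {"dp": [0,0,0],"twist": [0,0,0.12],"hand": -1},
    {"dp": [0,0,0],"twist": [0,0,0.12],"hand": -1}
  ]
}}

```text
clock: 37.83
tool_pos: [0.5987, -0.3357, 0.0792]
eef_rot: [0.809, 0.588, -0.001, -0.001]
contact_force: [-3.2, 0.2, 5.7]
opening: 0.168
finger_force: 21.9
```

```bash
python3 -c "from h import *;lid()"
```

```text
yaw -18.0 Mz [-0.08   0.835  0.557] F [-3.2  0.2  5.7] open 0.17 grip 21.9 q7 0.41
```

{"fn": "step_arm", "kwargs": {
  "motion": [
    {"dp": [0,0,0],"twist": [0,0,0],"hand": 0.3},
    {"dp": [0,0,0],"twist": [0,0,0],"hand": 0.3},
    {"dp": [0,0,-30],"twist": [0,0,0],"hand": 0.6},
    {"dp": [0,0,-90],"twist": [0,0,0],"hand": 1},
    {"dp": [0,0,-150],"twist": [0,0,0],"hand": 1}
  ]
}}

```text
clock: 38.45
tool_pos: [0.5994, -0.3347, 0.2292]
eef_rot: [0.809, 0.587, 0.0, -0.001]
contact_force: [0.4, -0.9, 0.1]
opening: 0.712
finger_force: 0.0
```

{"fn": "step_arm", "kwargs": {
  "motion": [
    {"dp": [0,0,-50],"twist": [0,0,0],"hand": 1},
    {"dp": [0,0,-50],"twist": [0,0,0],"hand": 1},
    {"dp": [0,0,-50],"twist": [0,0,0],"hand": 1}
  ]
}}

```text
clock: 38.83
tool_pos: [0.5993, -0.3346, 0.2773]
eef_rot: [0.809, 0.587, 0.0, -0.002]
contact_force: [0.2, 0.0, -0.5]
opening: 0.997
finger_force: 0.0
```

Run:
```python
from h import *
T,st,H=tc(); jar(T,[0,0],.075); P=near(T,[0,0],.05,.09,.12); print("bar h",np.median(P[:,2]))
s=r.snapshot("top"); W=cloud(s)
for n,(x,y),h in[("SW",(457,113),.07),("TW",(655,-97),.115),("TN",(669,98),.115)]: print(n);jar(W,(x/1000,y/1000),h)
go(457,113,280,15.3)
```

```text
TCP h 276.8 pos [ 0.599 -0.335  0.277] yaw -18.1 q7 0.34 t 38.8 open 1.0 grip 0.0
level H 276.6
 top [ 0.6  1.  56.7 56.4] 82.1 | face [ 1.   0.4 56.6 55.6] 83.4 | bar [ 0.6  0.9 50.  14.3] -6.8
bar h 0.10080305330083536
SW
 top [456.8 113.1  90.3  55.9] -75.5 | face [455.2  78.3  47.3  31.1] -8.3 | bar [456.6 112.8  49.1  14. ] 34.0
TW
 top [654.2 -94.   89.6  57.5] -79.7 | face [650.5 -75.2  56.7  51. ] 9.8 | bar [654.1 -94.   49.7  15.5] -79.2
TN
 top [665.7 101.3  55.8  55.4] -82.3 | face [645.8  79.3  16.3  12.1] 69.0 | bar [665.6 101.2  49.2  14.6] -83.4
dp [ 381.1 -273.8   -1.7] tw [-0.003 -0.004 -0.583] yaw -18.1 -> 15.3 q7 0.34
```

The short narrow jar is done. The short wide jar is still at its first position, so I'll go there next.

{"fn": "step_arm", "kwargs": {
  "motion": [
    {"dp": [48,-34,0],"twist": [0,0,-0.1],"hand": 1},
    {"dp": [96,-69,0],"twist": [0,0,-0.2],"hand": 1},
    {"dp": [144,-103,0],"twist": [0,0,-0.3],"hand": 1},
    {"dp": [192,-137,0],"twist": [0,0,-0.4],"hand": 1},
    {"dp": [240,-172,0],"twist": [0,0,-0.583],"hand": 1}
  ]
}}

```text
clock: 39.55
tool_pos: [0.5093, -0.0516, 0.2774]
eef_rot: [0.604, 0.797, -0.0, -0.002]
contact_force: [0.6, 0.7, -0.3]
opening: 1.002
finger_force: 0.0
```

Run:
```python
from h import *
go(457,113,280,15)
```

```text
dp [172.6  -6.   -2.2] tw [-0.002 -0.002  0.011] yaw 15.6 -> 15.0 q7 0.43
```

{"fn": "step_arm", "kwargs": {
  "motion": [
    {"dp": [58,-2,0],"twist": [0,0,0],"hand": 1},
    {"dp": [115,-4,0],"twist": [0,0,0],"hand": 1},
    {"dp": [172,-6,0],"twist": [0,0,0],"hand": 1},
    {"dp": [172,-6,0],"twist": [0,0,0],"hand": 1},
    {"dp": [172,-6,0],"twist": [0,0,0],"hand": 1}
  ]
}}

```text
clock: 40.17
tool_pos: [0.4592, 0.11, 0.2782]
eef_rot: [0.607, 0.795, -0.0, -0.001]
contact_force: [0.8, -0.5, -0.8]
opening: 1.003
finger_force: 0.0
```

Run:
```python
from h import *
T,st,H=tc(); jar(T,seen(st,457,113),.07); c=seen(st,586,340); print(c); tray(T,c)
```

```text
TCP h 277.6 pos [0.459 0.11  0.278] yaw 15.3 q7 0.09 t 40.2 open 1.0 grip 0.0
level H 277.6
 top [ 1.4  0.5 89.1 55.9] -0.3 | face [22.3  0.4 55.7 47.6] 89.3 | bar [ 1.7  0.4 50.2 14.8] 71.6
[0.18835889 0.18301506]
 rim [188.3 183.  108.4  74.6] 11.7 | floor [190.8 187.8  92.5  57.1] 11.4
```

{"fn": "step_arm", "kwargs": {
  "motion": [
    {"dp": [1,0.5,60],"twist": [0,0,-0.005],"hand": 1},
    {"dp": [1,0.5,120],"twist": [0,0,-0.005],"hand": 1},
    {"dp": [1,0.5,180],"twist": [0,0,-0.005],"hand": 1},
    {"dp": [1,0.5,225],"twist": [0,0,-0.005],"hand": 1},
    {"dp": [1,0.5,248],"twist": [0,0,-0.005],"hand": 1}
  ]
}}

```text
clock: 40.85
tool_pos: [0.4592, 0.1096, 0.0283]
eef_rot: [0.606, 0.795, -0.001, -0.001]
contact_force: [-1.1, 0.7, 0.7]
opening: 1.002
finger_force: 0.0
```

{"fn": "step_arm", "kwargs": {
  "motion": [
    {"dp": [0,0,0],"twist": [0,0,0],"hand": 1},
    {"dp": [0,0,0],"twist": [0,0,0],"hand": 0.0},
    {"dp": [0,0,0],"twist": [0,0,0],"hand": 0.0},
    {"dp": [0,0,0],"twist": [0,0,0],"hand": 0.0},
    {"dp": [0,0,0],"twist": [0,0,0],"hand": 0.0}
  ],
  "force": 35
}}

```text
clock: 41.48
tool_pos: [0.4587, 0.112, 0.0316]
eef_rot: [0.605, 0.796, 0.0, -0.001]
contact_force: [-3.2, -0.9, 7.3]
opening: 0.629
finger_force: 35.0
```

```bash
python3 -c "from h import *;lid()"
```

```text
yaw 15.6 Mz [-0.207  0.606 -0.034] F [-3.2 -0.9  7.3] open 0.63 grip 35.0 q7 0.19
```

The pepper mill lies under the direct path, so I'll lift the jar 140 mm and pass over it.

{"fn": "step_arm", "kwargs": {
  "motion": [
    {"dp": [0,0,-55],"twist": [0,0,0],"hand": 0},
    {"dp": [0,0,-110],"twist": [0,0,0],"hand": 0},
    {"dp": [0,0,-140],"twist": [0,0,0],"hand": 0},
    {"dp": [0,0,-140],"twist": [0,0,0],"hand": 0}
  ]
}}

```text
clock: 41.98
tool_pos: [0.4609, 0.1125, 0.1726]
eef_rot: [0.605, 0.797, 0.003, 0.001]
contact_force: [-0.3, 0.1, -4.3]
opening: 0.632
finger_force: 35.0
```

{"fn": "step_arm", "kwargs": {
  "motion": [
    {"dp": [35,34,0],"twist": [0,0,0.04],"hand": 0},
    {"dp": [73,71,0],"twist": [0,0,0.08],"hand": 0},
    {"dp": [112,109,0],"twist": [0,0,0.12],"hand": 0},
    {"dp": [150,146,0],"twist": [0,0,0.16],"hand": 0},
    {"dp": [187,182.5,0],"twist": [0,0,0.205],"hand": 0}
  ]
}}

```text
clock: 42.6
tool_pos: [0.5844, 0.3423, 0.1681]
eef_rot: [0.683, 0.73, -0.002, -0.001]
contact_force: [0.7, 0.0, -3.7]
opening: 0.632
finger_force: 35.0
```

{"fn": "step_arm", "kwargs": {
  "motion": [
    {"dp": [0,0,0],"twist": [0,0,0],"hand": 0},
    {"dp": [0,0,45],"twist": [0,0,0],"hand": 0},
    {"dp": [0,0,85],"twist": [0,0,0],"hand": 0},
    {"dp": [0,0,97],"twist": [0,0,0],"hand": 0},
    {"dp": [0,0,97],"twist": [0,0,0],"hand": 0}
  ]
}}

```text
clock: 43.22
tool_pos: [0.5845, 0.3403, 0.073]
eef_rot: [0.683, 0.73, -0.001, -0.001]
contact_force: [0.9, -0.6, -3.1]
opening: 0.634
finger_force: 35.0
```

Run:
```python
from h import *
T,st,H=tc("w12"); fit(T,H,.045,.04); rimline(T,H); print(st["contact_force"])
```

```text
TCP h 72.4 pos [0.584 0.34  0.073] yaw 3.8 q7 -0.24 t 43.2 open 0.63 grip 35.0
level H 72.4
jar cx: [(-60, np.float64(8.0)), (-40, np.float64(5.7)), (-20, np.float64(-0.4)), (0, np.float64(-0.4)), (15, np.float64(-0.4)), (30, np.float64(-0.3))]
jar y ext [-34.   37.6] mid 1.8
rim front x 53.4 y ext [-34.7  38.3] rect [43.7  1.7 73.9 20.7] -89.3
rim front: x=53.3 at y0, slope -0.002
jar front slope -0.003
[ 0.88147406 -0.64401123 -3.07138473]
```

{"fn": "step_arm", "kwargs": {
  "motion": [
    {"dp": [0,0.9,4],"twist": [0,0,0],"hand": 0},
    {"dp": [0,0.9,12],"twist": [0,0,0],"hand": 0},
    {"dp": [0,0.9,20],"twist": [0,0,0],"hand": 0},
    {"dp": [0,0.9,28],"twist": [0,0,0],"hand": 0},
    {"dp": [0,0.9,34],"twist": [0,0,0],"hand": 0}
  ]
}}

```text
clock: 43.9
tool_pos: [0.5858, 0.3413, 0.0394]
eef_rot: [0.683, 0.73, 0.0, -0.001]
contact_force: [-0.2, -0.1, -4.1]
opening: 0.634
finger_force: 35.0
```

{"fn": "step_arm", "kwargs": {
  "motion": [
    {"dp": [0,0,1],"twist": [0,0,0],"hand": 0},
    {"dp": [0,0,3],"twist": [0,0,0],"hand": 0},
    {"dp": [0,0,3],"twist": [0,0,0],"hand": 0}
  ]
}}

```text
clock: 44.28
tool_pos: [0.5862, 0.3415, 0.0373]
eef_rot: [0.683, 0.73, 0.001, -0.001]
contact_force: [-1.2, -0.6, -3.6]
opening: 0.635
finger_force: 35.0
```

{"fn": "step_arm", "kwargs": {
  "motion": [
    {"dp": [0,0,1.5],"twist": [0,0,0],"hand": 0},
    {"dp": [0,0,2],"twist": [0,0,0],"hand": 0},
    {"dp": [0,0,2],"twist": [0,0,0],"hand": 0}
  ]
}}

```text
clock: 44.65
tool_pos: [0.5864, 0.3416, 0.0367]
eef_rot: [0.683, 0.73, 0.001, -0.001]
contact_force: [-2.4, -0.3, 6.0]
opening: 0.637
finger_force: 35.0
```

{"fn": "step_arm", "kwargs": {
  "motion": [
    {"dp": [0,0,0],"twist": [0,0,0],"hand": 1},
    {"dp": [0,0,0],"twist": [0,0,0],"hand": 1},
    {"dp": [0,0,0],"twist": [0,0,0],"hand": 1},
    {"dp": [0,0,-50],"twist": [0,0,0],"hand": 1},
    {"dp": [0,0,-110],"twist": [0,0,0],"hand": 1}
  ]
}}

```text
clock: 45.28
tool_pos: [0.5852, 0.3408, 0.1451]
eef_rot: [0.683, 0.73, -0.001, -0.001]
contact_force: [0.8, 1.4, 0.8]
opening: 1.0
finger_force: 0.0
```

{"fn": "step_arm", "kwargs": {
  "motion": [
    {"dp": [0,0,-25],"twist": [0,0,-0.18],"hand": 1},
    {"dp": [0,0,-25],"twist": [0,0,-0.36],"hand": 1},
    {"dp": [0,0,-25],"twist": [0,0,-0.54],"hand": 1},
    {"dp": [0,0,-25],"twist": [0,0,-0.72],"hand": 1},
    {"dp": [0,0,-25],"twist": [0,0,-0.9],"hand": 1}
  ]
}}

```text
clock: 45.9
tool_pos: [0.5862, 0.3411, 0.1702]
eef_rot: [0.295, 0.956, 0.001, -0.0]
contact_force: [0.2, -0.3, 0.1]
opening: 0.997
finger_force: 0.0
```

{"fn": "step_arm", "kwargs": {
  "motion": [
    {"dp": [0,0,0],"twist": [0,0,-0.18],"hand": 1},
    {"dp": [0,0,0],"twist": [0,0,-0.36],"hand": 1},
    {"dp": [0,0,0],"twist": [0,0,-0.54],"hand": 1},
    {"dp": [0,0,0],"twist": [0,0,-0.72],"hand": 1},
    {"dp": [0,0,0],"twist": [0,0,-0.9],"hand": 1}
  ]
}}

```text
clock: 46.52
tool_pos: [0.5863, 0.3409, 0.1701]
eef_rot: [-0.15, 0.989, 0.001, -0.0]
contact_force: [0.9, 0.3, -0.2]
opening: 0.997
finger_force: 0.0
```

{"fn": "step_arm", "kwargs": {
  "motion": [
    {"dp": [0,0,0],"twist": [0,0,-0.085],"hand": 0.5},
    {"dp": [0,0,0],"twist": [0,0,-0.085],"hand": 0.5},
    {"dp": [0,0,0],"twist": [0,0,-0.085],"hand": 0.5}
  ]
}}

```text
clock: 46.9
tool_pos: [0.5862, 0.3411, 0.1702]
eef_rot: [-0.189, 0.982, 0.001, -0.0]
contact_force: [0.3, -0.1, -0.2]
opening: 0.752
finger_force: 0.0
```

Run:
```python
from h import *
T,st,H=tc(); jar(T,[0,0],.075); P=near(T,[0,0],.05,.09,.12); print("bar h",np.median(P[:,2]))
```

```text
TCP h 169.6 pos [0.586 0.341 0.17 ] yaw 111.7 q7 1.19 t 46.9 open 0.75 grip 0.0
level H 169.6
 top [-1.1 -0.4 90.6 56.6] -72.0 | face [-1.1 -0.4 90.6 56.6] -72.0 | bar [-0.8 -0.6 49.7 14. ] -1.6
bar h 0.1008024605641013
```

{"fn": "step_arm", "kwargs": {
  "motion": [
    {"dp": [-0.8,-0.6,50],"twist": [0,0,-0.028],"hand": 0.3},
    {"dp": [-0.8,-0.6,88],"twist": [0,0,-0.028],"hand": 0},
    {"dp": [-0.8,-0.6,92.5],"twist": [0,0,-0.028],"hand": -1},
    {"dp": [-0.8,-0.6,92.5],"twist": [0,0,-0.028],"hand": -1},
    {"dp": [-0.8,-0.6,92.5],"twist": [0,0,-0.028],"hand": -1}
  ],
  "force": 20
}}

```text
clock: 47.58
tool_pos: [0.5883, 0.342, 0.0798]
eef_rot: [-0.203, 0.979, 0.002, 0.002]
contact_force: [-1.0, -0.3, 1.1]
opening: 0.222
finger_force: 0.0
```

{"fn": "step_arm", "kwargs": {
  "motion": [
    {"dp": [0,0,0],"twist": [0,0,0],"hand": -1},
    {"dp": [0,0,0],"twist": [0,0,0],"hand": -1},
    {"dp": [0,0,0],"twist": [0,0,0],"hand": -1},
    {"dp": [0,0,0],"twist": [0,0,0],"hand": -1},
    {"dp": [0,0,0],"twist": [0,0,0.1],"hand": -1}
  ]
}}

```text
clock: 48.2
tool_pos: [0.588, 0.3424, 0.0794]
eef_rot: [-0.153, 0.988, 0.002, 0.001]
contact_force: [-0.7, 1.0, 5.0]
opening: 0.154
finger_force: 20.0
```

```bash
python3 -c "from h import *;lid()"
```

```text
yaw 107.6 Mz [0.27  0.142 0.041] F [-0.7  1.   5. ] open 0.15 grip 20.0 q7 1.11
```

{"fn": "step_arm", "kwargs": {
  "motion": [
    {"dp": [0,0,-0.5],"twist": [0,0,0.17],"hand": -1},
    {"dp": [0,0,-0.5],"twist": [0,0,0.34],"hand": -1},
    {"dp": [0,0,-0.5],"twist": [0,0,0.51],"hand": -1},
    {"dp": [0,0,-0.5],"twist": [0,0,0.68],"hand": -1},
    {"dp": [0,0,-0.5],"twist": [0,0,0.85],"hand": -1}
  ]
}}

```text
clock: 48.82
tool_pos: [0.5878, 0.3411, 0.0795]
eef_rot: [0.27, 0.963, 0.001, 0.0]
contact_force: [0.1, 0.9, 4.2]
opening: 0.157
finger_force: 20.0
```

{"fn": "step_arm", "kwargs": {
  "motion": [
    {"dp": [0,0,0],"twist": [0,0,0.17],"hand": -1},
    {"dp": [0,0,0],"twist": [0,0,0.34],"hand": -1},
    {"dp": [0,0,0],"twist": [0,0,0.51],"hand": -1},
    {"dp": [0,0,0],"twist": [0,0,0.68],"hand": -1},
    {"dp": [0,0,0],"twist": [0,0,0.85],"hand": -1}
  ]
}}

```text
clock: 49.45
tool_pos: [0.5867, 0.3404, 0.0794]
eef_rot: [0.643, 0.766, -0.0, -0.001]
contact_force: [-3.2, -1.6, 6.7]
opening: 0.151
finger_force: 20.0
```

{"fn": "step_arm", "kwargs": {
  "motion": [
    {"dp": [0,0,0],"twist": [0,0,0.1],"hand": -1},
    {"dp": [0,0,0],"twist": [0,0,0.2],"hand": -1},
    {"dp": [0,0,0],"twist": [0,0,0.2],"hand": -1}
  ]
}}

```text
clock: 49.82
tool_pos: [0.5864, 0.3408, 0.0794]
eef_rot: [0.714, 0.7, -0.0, -0.001]
contact_force: [-2.9, -1.4, 7.4]
opening: 0.156
finger_force: 20.3
```

```bash
python3 -c "from h import *;lid()"
```

```text
yaw -1.1 Mz [-0.37   0.649  0.38 ] F [-2.9 -1.4  7.4] open 0.16 grip 20.3 q7 -0.27
```

Torque is 0.38 N m and rising. I'll add a bit more turn, then release, rise and check the whole scene.

{"fn": "step_arm", "kwargs": {
  "motion": [
    {"dp": [0,0,0],"twist": [0,0,0.05],"hand": -1},
    {"dp": [0,0,0],"twist": [0,0,0.05],"hand": -1}
  ]
}}

```text
clock: 50.08
tool_pos: [0.5859, 0.341, 0.0794]
eef_rot: [0.731, 0.683, -0.001, -0.001]
contact_force: [-5.0, -0.9, 7.6]
opening: 0.157
finger_force: 21.0
```

```bash
python3 -c "from h import *;lid()"
```

```text
yaw -3.9 Mz [-0.307  0.961  0.511] F [-5.  -0.9  7.6] open 0.16 grip 21.0 q7 -0.31
```

{"fn": "step_arm", "kwargs": {
  "motion": [
    {"dp": [0,0,0],"twist": [0,0,0],"hand": 0.3},
    {"dp": [0,0,0],"twist": [0,0,0],"hand": 0.3},
    {"dp": [0,0,-30],"twist": [0,0,0],"hand": 0.6},
    {"dp": [0,0,-90],"twist": [0,0,0],"hand": 1},
    {"dp": [0,0,-150],"twist": [0,0,0],"hand": 1}
  ]
}}

```text
clock: 50.7
tool_pos: [0.5869, 0.3405, 0.2293]
eef_rot: [0.732, 0.682, -0.0, -0.001]
contact_force: [0.6, 0.8, 1.0]
opening: 0.708
finger_force: 0.0
```

{"fn": "step_arm", "kwargs": {
  "motion": [
    {"dp": [0,0,-60],"twist": [0,0,0],"hand": 1},
    {"dp": [0,0,-60],"twist": [0,0,0],"hand": 1},
    {"dp": [0,0,-60],"twist": [0,0,0],"hand": 1}
  ]
}}

```text
clock: 51.08
tool_pos: [0.5866, 0.3406, 0.2876]
eef_rot: [0.731, 0.682, -0.0, -0.001]
contact_force: [1.4, -0.1, -0.7]
opening: 0.998
finger_force: 0.0
```

Run:
```python
from h import *
T,st,H=tc(); jar(T,[0,0],.075); P=near(T,[0,0],.05,.09,.12); print("bar h",np.median(P[:,2]))
s=r.snapshot("top"); W=cloud(s); cv2.imwrite("pics/end.png",s["pixels"][:,:,::-1])
for n,(x,y),h in[("TW",(655,-97),.115),("TN",(669,98),.115),("SN",(599,-336),.075)]: print(n);jar(W,(x/1000,y/1000),h)
```

```text
TCP h 287.0 pos [0.587 0.341 0.288] yaw -4.0 q7 -0.39 t 51.1 open 1.0 grip 0.0
level H 286.9
 top [ 1.1  0.4 90.3 56.1] -3.8 | face [ 1.1  0.4 90.3 56.1] -3.8 | bar [ 1.6  0.3 49.6 14.2] -3.8
bar h 0.10070875219568043
TW
 top [653.5 -94.2  90.3  57. ] -78.7 | face [643.8 -62.7  52.6  25.9] 20.2 | bar [654.1 -93.5  49.   15.7] -81.4
TN
 top [666.3 101.5  56.9  55.8] 7.3 | face [645.   81.7  22.9  10.9] -58.1 | bar [666.4 101.2  49.2  15.7] -82.5
SN
 top [ 597.4 -331.4   56.5   56.3] -9.4 | face [ 617.8 -310.9   29.5   13.2] -38.4 | bar [ 598.1 -332.1   49.9   15.3] 79.1
```

View pics/end.png

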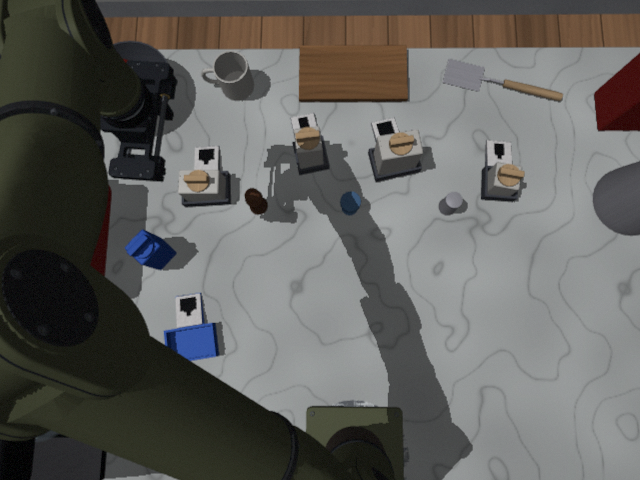

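All four jars stand in their own trays with the lid bars along the jars' y. The shaker (453,202), cup (350,203) and mill (254,200) are where they started.

```bash
python3 -c "
from plant import r
print(r.finish_job())"
```

```text
the job is handed in; nothing more can be done
None
```

The job is handed in: all four jars stand flat in their own cradles with lids screwed home, and the shaker, cup and mill are where they were; the tall narrow jar caught its tray rim once (about 89 N at the wrist) before it seated.

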